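# Uncover the polishing spindle, chuck the drum bit and set its speed

### The arm

A 6-joint arm with a two-finger parallel gripper is mounted at the origin on a cart in front of the work surface, level with it; the furniture and walls round the work are solid. World frame = base frame: x ahead of the robot, y to its left, z up, the work surface at z = 0. Lengths are in m, angles in rad, forces in N, time in s.
With the tool pointing down it reaches from about 0.275 to 0.825 m from the base axis. Payload 4.9 kg.
Tool frame: the origin (TCP) lies at the centre of the arm's flange, where the gripper is bolted on; the fingertips stand 173 mm ahead of it and the grasp point (between the pads) lies 155 mm ahead of it; z points along the fingers, y is the line along which they close (so a half turn about z gives the same grasp; the last joint's range is limited). The gripper opens to 85 mm and grips with 20 to 120 N. Pads are 22 mm wide; open, the fingers measure 114 mm over their backs; the gripper's body (76 mm by 85 mm) begins 54 mm behind the grasp point. The pads swing forward as they close: fully open they stand 13 mm farther back than shut.
Start: joints at [-1.334, 0.326, -0.193, 1.052, 0, 1.437], TCP at [0.199, -0.513, 0.405] pointing down, gripper open.
Joint ranges: [-2.65, 2.65], [-0.97, 1.79], [-1.3, 1.35], [-1.93, 2.1], [-1.47, 1.37], [-3.14, 3.14]. Speed limits (rad/s): [2.57, 2.57, 3.14, 3.14, 3.14, 3.14].

### API

Orientations are given as [roll, pitch, yaw] about the fixed x, y, z axes, in that order (R = Rz(yaw) Ry(pitch) Rx(roll)).
In Python, from plant import manip gives the robot as it stands.
- The arm moves only by the shell command python3 -m jog 'ROWS' [OPENING] [FORCE]. ROWS is JSON, a list that holds one entry, the list of rows, each a list of 6 numbers: the shift along the tool's x, y, z in mm, then the turn, a rotation vector about the tool's x, y, z in rad. A call has exactly 8 rows; each row shifts and turns the commanded pose from where the row before left it, along the tool's axes as they then stand; what a row does not reach is not made up. A row lasts 1/10 s, in which the tool goes at most 50 mm and 8.59 degrees, less where a joint would pass 70% of its speed; a pose out of reach is approached as far as the arm can. A call is refused whole if a number of a shift passes 50 or a number of a turn 0.15, either way. A call with a gripper value outside its range is refused whole. OPENING is the finger opening in mm, from 0 to 85.4, set as the call begins (- or left out, the last holds). The fingers move at their own pace and stop on an object; FORCE is the grip in N (left out, the last holds). Time passes only in rows, so rows that do not move let the fingers close, or fill a call up. It gives the time, the measured TCP pose, the force, the opening and the grip force at its end, in the units of the state.
- manip.get_obs(): the state, without advancing time (a new reading comes with each control period).
- manip.camera(name): name is "scene" or "top" or "wrist"; returns a dict with "frame" (420x560x3 uint8, red, green, blue), "camera_matrix" (3x3 intrinsics, pixels), "pose" (4x4, takes a point from camera to world coordinates). Camera axes: x right, y up, looking along -z (the intrinsics and any distortion apply to the point x, -y, -z); pixel columns grow to the right and rows downward; lengths in m; the calibration is good to about 2 mm. A picture is of the moment at which its call begins. There is no depth.
- manip.finish_job(): hands the job in; it is judged then, once.
The state is a dict: "clock": time; "joints": joint angles; "qvel": joint speeds; "effort": joint torques, N m; "position": TCP position; "tcp_rot": TCP orientation; "ft_force": force on the tool from outside, world axes, zero at the start; "torque": the same for the moment, N m; "width": opening from 0.0 (shut) to 1.0 (fully open); "finger_force": force on a finger pad.
Only numpy, scipy, OpenCV 4.12 (cv2) and the standard library are available. Lean on these libraries where they do the work, as an engineer would, in place of code of your own. Each camera call takes 0.05 s, during which the arm holds its last target. There are 200 camera calls.

### The job

Get the polishing machine ready. Undo the nut over the chuck cover until it is quite loose (nearly to its stop) - its thread is left-handed, so it loosens clockwise - draw the slotted cover out from under it and lay it flat in the tray; then stand the straight drum bit from the wooden block upright on the chuck floor, turn the chuck sleeve clockwise until all three jaws grip it, and last turn the speed dial so that its pointer shows at the set tab. At any time on the way put whatever pliers and screwdriver lie in front of the machine into the tray as well; leave the two other bits in the block and knock nothing over.

Things in the scene. Friction and masses are not known exactly. Their poses are not given: they have to be found in the camera images.
- nut (a joint): hexagonal steel nut (36 mm across flats, 22 mm tall, on a 46 mm flange 4 mm thick) on the upright stud at the left end of the grey polishing machine; it clamps the slotted cover. LEFT-HAND thread: value in rad, 0 = tight, grows as the nut turns clockwise seen from above (loosening), to a stop at 4.3; anticlockwise it only jams at 0. It rises 2.6 mm per rad and stays on the stud. Friction about 0.15 N m
- nut_grip (a point): point on the nut's axis, half-way up the flats (hexagon 11 mm up and down from it); turns and rises with the nut; its x axis is square to one pair of flats (flats repeat every 60 deg)
- sleeve (a joint): round knurled chuck sleeve of the machine, 54 mm diameter, 34 mm tall, standing on the machine's base (base top 30 mm above the desk), upright axis; value in rad grows as it turns clockwise seen from above, which closes the three jaws by 2.5 mm per rad; the jaws meet a 16 mm shank at about 1.6; stop at 2.4. Friction about 0.12 N m, so it holds where it is left
- sleeve_grip (a point): point on the sleeve's axis, 22 mm above the base top, 12 mm below the sleeve's top
- chuck_floor (a point): centre of the chuck's flat floor, on the chuck axis, 34 mm above the desk; jaw tops and sleeve rim 30 to 32 mm above it; the jaws stand 12 mm from the axis when fully open (sleeve at 0). Its axes are the machine's: z up, +y from the chuck to the nut's stud (115 mm away), -y to the dial (125 mm away)
- jaw0: one of the three steel jaws inside the sleeve
- jaw1: second jaw
- jaw2: third jaw
- cover_handle (a point): middle of the upright black handle (12 thick, 60 long, 30 mm tall) of the loose aluminium chuck cover (plate 60 x 190 x 6 mm, 0.22 kg). Plate top 15 mm, underside 21 mm below this point. x across the plate, y along plate and handle: plate from -90 to +100 mm in y; its +y end, under the nut, is slotted (16 mm wide, 30 mm long, open end) round the 12 mm stud, which is 80 mm to +y of this point
- drum_bit_head (a point): centre of the straight cylindrical head (34 mm diameter, 26 mm tall) of the loose drum bit, 64 mm long in all: below the head a plain shank of 16 mm diameter, 38 mm long. z along the bit, up. It stands in one of three pockets (19 mm wide, 36 mm deep) of a wooden block, head 2 mm above the block; 0.07 kg
- drum_bit: the drum bit; its origin is the centre of the shank's lower end (51 mm below the head's centre)
- cone_bit_head (a point): spare bit with a conical head, in the same block; point 51 mm above the foot of its shank
- ball_bit_head (a point): spare bit with a ball head, in the same block; point 51 mm above the foot of its shank
- bit_block: wooden block 56 x 170 x 42 mm, fixed; origin at the centre of its underside; pockets in a row along its y, 56 mm apart
- dial_grip (a point): point on the axis of the speed dial (right end of the machine), in the middle of its bar grip (42 long, 12 thick, 28 mm tall; 14 mm above and below the point; skirt 48 mm diameter below it). x = the way the pointer shows, along the bar
- dial_pointer (a point): tip of the dial's pointer, 32 mm from the dial axis. The dial turns clockwise from above from its low end (pointing 135 deg from the machine's +x toward its +y: to the robot and the chuck side) through 270 deg; the mark is never below the start; friction about 0.05 N m
- mark (a point): the place beside the scale where the small raised aluminium set tab stands, 32 mm from the dial axis (the tab itself lies just outside that, 36 to 50 mm): the pointer must show here. The tab stays put
- tray: grey open tray, fixed, 260 (x) x 250 (y) mm, 22 mm high, walls and floor 5 mm; origin at the centre of its underside
- cover: the chuck cover; origin at its underside below the handle, axes as the handle point. At the slotted end two lips reach 4 mm below the underside, behind the 24 mm square post that carries it: with the nut loose, lift the cover about 7 mm, level, draw it 55 mm or more toward its -y, then up
- side_cutters_grip (a point): pliers, 40 x 116 x 11 mm, lying flat; point at the middle of the handles (40 mm wide there), half-way up; y along the tool, handles toward +y. May be absent
- long_nose_grip (a point): another pliers, 40 x 116 x 11 mm, lying flat; point at the middle of the handles, half-way up; y along the tool. May be absent
- driver_red_grip (a point): screwdriver 162 mm long, handle 22 mm diameter; point on the handle's axis 15 mm to the handle side of its middle, 11 mm up; y along the tool, handle toward +y (from 26 mm behind to 66 mm ahead of the point). May be absent
- filter_cap0: bystander: black can capacitor 42 mm diameter, 56 mm tall, standing
- flux_bottle: bystander: small brown bottle, 37 mm diameter, 84 mm tall, standing
Things that resemble listed ones, but are neither listed nor needed, are in the scene too. What is shaped like the part that bears side_cutters_grip but black is not meant.

How it is judged:
On the way, in this order (a step that is already met when the one before it is completed fails the run):
1. the left-hand nut is loosened: turned clockwise by more than 3.6 rad from tight (value of joint nut above 3.6 rad), for 0.2 s.
2. the cover lies flat in the tray (x of cover_handle in the frame of tray between -0.1 and 0.1 m and y of cover_handle in the frame of tray between -0.1 and 0.1 m and z of cover_handle in the frame of tray below 0.06 m and angle between cover_handle's own z axis and vertical below 0.35 rad and linear speed of cover below 0.03 m/s), for 0.2 s.
3. the drum bit stands on the chuck floor, gripped by all three jaws (distance between drum_bit and chuck_floor below 0.004 m and angle between drum_bit_head's own z axis and vertical below 0.08 rad and contact force between each of jaw0, jaw1, jaw2 and drum_bit above 1.5 N), for 0.2 s.
4. the dial's pointer shows at the set tab (distance between dial_pointer and mark below 0.004 m), for 0.2 s.
At the end, for the whole second after the job is handed in: Nut past 3.6 rad; cover flat (20 deg) in the tray, handle within 100 mm of its middle each way; drum bit upright (4.5 deg), foot within 4 mm of the chuck floor centre, each jaw over 1.5 N; pointer within 4 mm of the mark; present tools inside the tray; spare bits in their block (all of step 3 and value of joint nut above 3.6 rad and distance between dial_pointer and mark below 0.004 m and x of cover_handle in the frame of tray between -0.1 and 0.1 m and y of cover_handle in the frame of tray between -0.1 and 0.1 m and z of each of cover_handle, side_cutters_grip, long_nose_grip, driver_red_grip in the frame of tray below 0.06 m and angle between cover_handle's own z axis and vertical below 0.35 rad and x of side_cutters_grip in the frame of tray between -0.11 and 0.11 m and y of side_cutters_grip in the frame of tray between -0.11 and 0.11 m and x of long_nose_grip in the frame of tray between -0.11 and 0.11 m and y of long_nose_grip in the frame of tray between -0.11 and 0.11 m and x of driver_red_grip in the frame of tray between -0.11 and 0.11 m and y of driver_red_grip in the frame of tray between -0.11 and 0.11 m and horizontal distance between each of cone_bit_head, ball_bit_head and bit_block below 0.075 m and angle between each of cone_bit_head, ball_bit_head's own z axis and vertical below 0.3 rad and linear speed of each of drum_bit, cover below 0.02 m/s); the robot touches nothing.
It fails at once if a bystander was knocked over (angle between any of filter_cap0, flux_bottle's own z axis and vertical above 0.6 rad).
Of side_cutters, long_nose, driver_red only 1 to 3 are there at a start; the rules pass over those that are not, and their reading is None.
At some moment in a run one of side_cutters, long_nose may be knocked a few centimetres aside while the robot is not near it.
It also fails if it takes over 210 s, if anything falls off the work surface, if the arm or the gripper's body presses on something with over 40 N, if the wrist force passes 120 N, or if a joint passes its speed limit or range.

## Working session

There is one attempt and no reset: what is moved stays moved. The work goes in short steps, Python scripts to look and compute and a shell command to move; the robot and the scene stay as the last step left them, time stands still between calls to the robot, and variables do not carry over. Pictures are saved under pics/ and viewed, at most 14 in all, crops included, and the job is handed in when it is done.

```bash
mkdir -p pics; ls
cat > h.py <<'E'
import numpy as np, cv2
from plant import manip
from scipy.spatial.transform import Rotation as R
def snap(name,fn=None):
    c=manip.camera(name)
    im=c["frame"][:,:,::-1].copy()
    np.savez('last_%s.npz'%name,f=im,K=c["camera_matrix"],T=c["pose"])
    if fn: cv2.imwrite('pics/'+fn,im)
    return c
def pix2w(name,u,v,z):
    d=np.load('last_%s.npz'%name);K,T=d['K'],d['T']
    r=np.linalg.solve(K,[u,v,1.]); r=T[:3,:3]@np.array([r[0],-r[1],-r[2]])
    o=T[:3,3]; return o+r*(z-o[2])/r[2]
def w2pix(name,p):
    d=np.load('last_%s.npz'%name);K,T=d['K'],d['T']
    q=T[:3,:3].T@(np.array(p)-T[:3,3]); q=K@np.array([q[0],-q[1],-q[2]]); return q[:2]/q[2]
E
python3 - <<'E'
from h import *
for n in('scene','top'):
    c=snap(n,n+'0.png'); print(n,c["camera_matrix"].round(1).tolist(),c["pose"].round(3).tolist(),[k for k in c])
o=manip.get_obs();print({k:np.round(v,3).tolist() for k,v in o.items()})
E
```

```text
pics
scene [[527.4, 0.0, 282.7], [0.0, 527.4, 213.0], [0.0, 0.0, 1.0]] [[-0.776, 0.424, -0.467, -0.158], [-0.631, -0.499, 0.594, 0.985], [0.019, 0.755, 0.655, 1.064], [0.0, 0.0, 0.0, 1.0]] ['frame', 'camera_matrix', 'pose']
top [[526.6, 0.0, 273.8], [0.0, 526.6, 217.5], [0.0, 0.0, 1.0]] [[-0.067, 0.919, -0.389, -0.067], [-0.998, -0.059, 0.031, 0.129], [0.006, 0.39, 0.921, 1.548], [0.0, 0.0, 0.0, 1.0]] ['frame', 'camera_matrix', 'pose']
{'clock': 0.1, 'joints': [-1.334, 0.327, -0.193, 1.052, 0.0, 1.437], 'qvel': [0.0, 0.001, 0.003, 0.0, 0.002, 0.002], 'effort': [0.001, -44.424, 26.304, 0.008, -0.0, 0.0], 'position': [0.199, -0.512, 0.404], 'tcp_rot': [-3.14, -0.0, 0.371], 'ft_force': [0.688, 0.566, -1.283], 'torque': [0.017, -0.007, 0.016], 'finger_force': 0.0, 'width': 1.002}
```

View pics/top0.png

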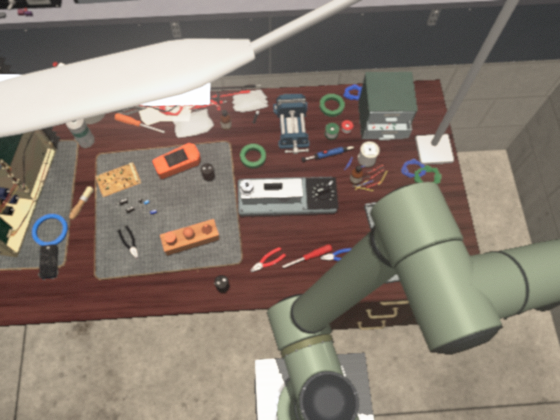

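View pics/scene0.png

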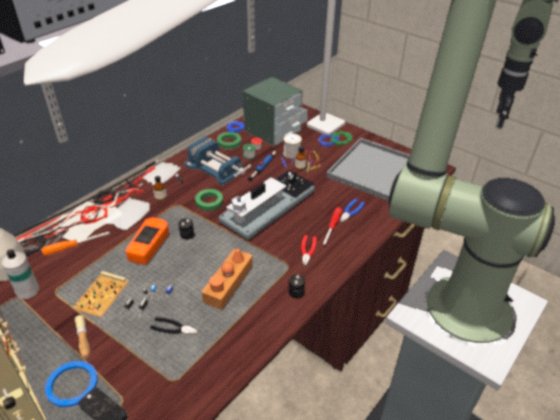

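Top picture: machine at (240–337,178–213) with nut (247,186) and dial (322,190); block (162–218,222–252); red pliers (268,260), red driver (308,256), blue pliers (340,255); tray mostly hidden by the arm (scene: (380,168)). A black lookalike of the pliers is at (128,240), and is not meant.

Run:
```python
from h import *
t=np.load('last_top.npz')['f']
cv2.imwrite('pics/c1.png',cv2.resize(t[165:290,155:355],None,fx=4,fy=4,interpolation=cv2.INTER_CUBIC))
s=np.load('last_scene.npz')['f']
cv2.imwrite('pics/c2.png',cv2.resize(s[125:300,200:440],None,fx=3.33,fy=3.33,interpolation=cv2.INTER_CUBIC))
for n,u,v,z in [('nut',247,186,.07),('dial',322,190,.05),('blk L',162,237,.04),('blkR',218,235,.04),('redpl',268,260,.005),('drv',308,256,.011),('blue',340,255,.005)]: print(n,pix2w('top',u,v,z).round(3))
for n,u,v,z in [('trayL',328,166,.022),('trayT',368,140,.022),('blkcone',229,270,.05),('bluep',352,210,.005),('driver',333,223,.011)]: print(n,pix2w('scene',u,v,z).round(3))
c=snap('wrist')
o=manip.get_obs();Rt=R.from_euler('xyz',o['tcp_rot']).as_matrix()
print('cam in tcp',(Rt.T@(c['pose'][:3,3]-o['position'])).round(4),(Rt.T@c['pose'][:3,:3]).round(3).tolist(),c['camera_matrix'].round(1).tolist())
```

```text
nut [0.669 0.155 0.07 ]
dial [ 0.649 -0.081  0.05 ]
blk L [0.527 0.423 0.04 ]
blkR [0.522 0.252 0.04 ]
redpl [0.444 0.103 0.005]
drv [ 0.447 -0.02   0.011]
blue [ 0.445 -0.12   0.005]
trayL [ 0.621 -0.246  0.022]
trayT [ 0.604 -0.471  0.022]
blkcone [0.528 0.332 0.05 ]
bluep [ 0.442 -0.125  0.005]
driver [ 0.449 -0.031  0.011]
cam in tcp [0.0807 0.0003 0.031 ] [[-0.0, 0.949, 0.316], [1.0, 0.0, -0.0], [-0.0, 0.316, -0.949]] [[301.1, 0.0, 280.1], [0.0, 301.1, 215.5], [0.0, 0.0, 1.0]]
```

View pics/c1.png

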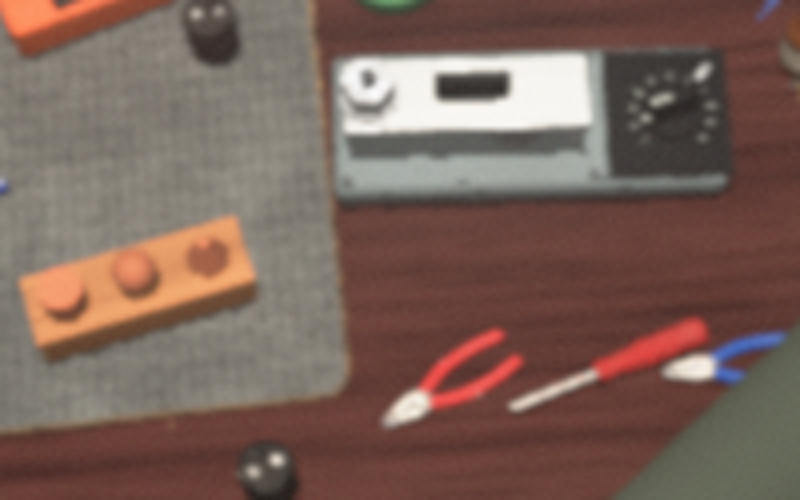

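View pics/c2.png

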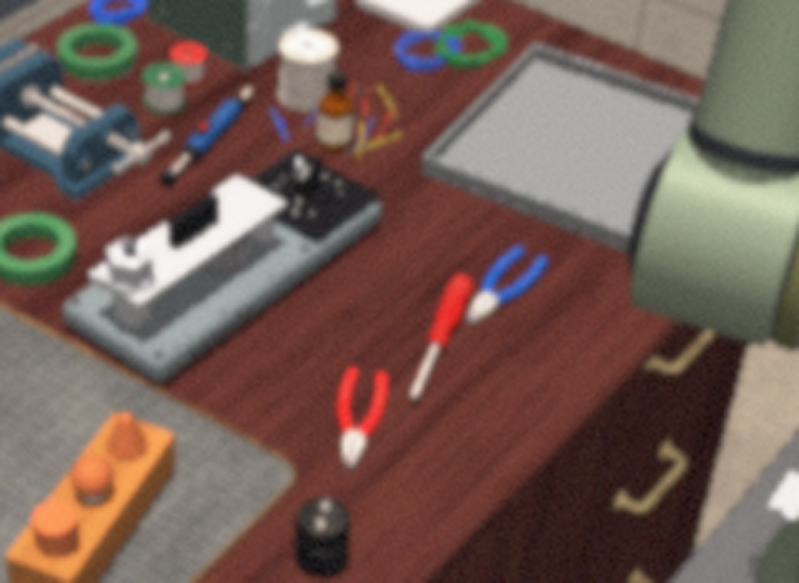

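c1: drum bit (flat top) is the left one in the block at (65,290), ball in the middle (135,270), cone on the right (207,255). Red pliers (450,380), red driver (610,365) and blue pliers (730,360) are all present. The red/blue pair fit as the two wanted pliers; the black one is excluded. The dial is at (665,105), with the tab around (703,70).

Now to move above the machine for a closer look.

```bash
python3 -m jog '[[[0,0,0,0,0,-0.15],[0,0,0,0,0,-0.15],[0,0,0,0,0,-0.15],[0,0,0,0,0,-0.15],[0,0,0,0,0,-0.15],[0,0,0,0,0,-0.15],[0,0,0,0,0,-0.15],[0,0,0,0,0,-0.15]]]'
python3 -m jog '[[[0,0,0,0,0,-0.15],[0,0,0,0,0,-0.15],[0,0,0,0,0,-0.15],[0,0,0,0,0,-0.15],[0,0,0,0,0,-0.15],[0,0,0,0,0,-0.15],[0,0,0,0,0,-0.15],[0,0,0,0,0,-0.15]]]'
python3 -m jog '[[[0,0,0,0,0,-0.15],[0,0,0,0,0,-0.15],[0,0,0,0,0,-0.07],[-24,42,0,0,0,0],[-24,42,0,0,0,0],[-24,42,0,0,0,0],[-24,42,0,0,0,0],[-24,42,0,0,0,0]]]'
python3 -m jog '[[[-24,42,0,0,0,0],[-24,42,0,0,0,0],[-24,42,0,0,0,0],[-24,42,0,0,0,0],[-24,42,0,0,0,0],[-24,42,0,0,0,0],[-24,42,0,0,0,0],[-24,42,0,0,0,0]]]'
python3 - <<'E'
from h import *
snap('top'); snap('wrist','w1.png')
d=np.load('last_top.npz')['f']
cv2.imwrite('pics/t1.png',cv2.resize(d[150:300,340:480],None,fx=4,fy=4,interpolation=cv2.INTER_CUBIC))
o=manip.get_obs();print(o['position'],o['tcp_rot'],o['joints'])
E
```

```text
clock: 0.95
position: [0.1993, -0.5125, 0.4043]
tcp_rot: [-3.141, -0.001, 1.577]
ft_force: [-0.1, -0.3, -0.1]
width: 1.004
finger_force: 0.0
clock: 1.75
position: [0.1993, -0.5125, 0.4043]
tcp_rot: [3.141, -0.0, 2.777]
ft_force: [0.6, -0.0, -1.0]
width: 0.999
finger_force: 0.0
clock: 2.55
position: [0.3199, -0.301, 0.4045]
tcp_rot: [3.141, 0.0, 3.14]
ft_force: [-0.0, -0.5, 0.4]
width: 1.002
finger_force: 0.0
clock: 3.35
position: [0.5123, 0.0352, 0.4046]
tcp_rot: [-3.141, -0.0, 3.141]
ft_force: [1.0, -1.5, -0.4]
width: 1.002
finger_force: 0.0
[0.51351157 0.03741811 0.4043558 ] [ 3.13997495e+00  1.25409963e-03 -3.13518670e+00] [-0.07113758  0.26106028 -0.28419702  1.02441401  0.00170999 -0.07754358]
```

View pics/w1.png

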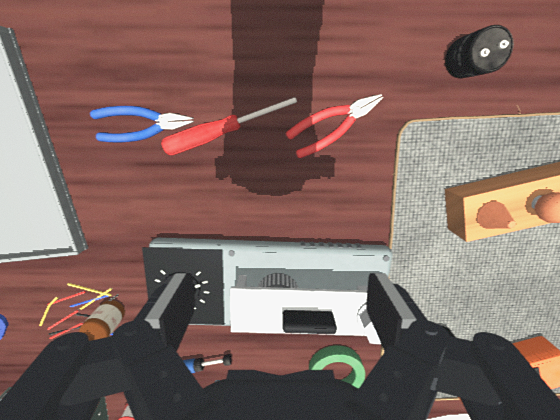

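w1 (sharp): blue pliers tip (192,120), handle ends (92,112)/(98,138); driver tip (296,100), handle end (163,147); red pliers tip (382,97), handle ends (288,133)/(302,155); tray's left edge (10,28)–(83,248); handle (310,322).

```bash
cat >> h.py <<'E'
def to(x,y,z,yaw):
    "tool-frame shift (mm) to reach TCP x,y,z & yaw turn about tool z; shift expressed in current frame and in final-yaw frame"
    o=manip.get_obs();p=np.array(o['position']);c=o['tcp_rot'][2]
    d=np.array([x,y,z])-p
    f=lambda a:(np.array([np.cos(a)*d[0]+np.sin(a)*d[1],np.sin(a)*d[0]-np.cos(a)*d[1],-d[2]])*1e3).round(1)
    t=-((yaw-c+np.pi)%(2*np.pi)-np.pi)
    print('cur-frame',f(c),'turn z',round(t,3),'final-frame',f(yaw),'j6',o['joints'][5].round(2))
E
python3 - <<'E'
from h import *
P=lambda u,v,z:pix2w('wrist',u,v,z)[:2]
def ax(n,a,b,L):
    d=(b-a);print(n,'tip',a.round(3),'end',b.round(3),'len',np.linalg.norm(d).round(4),'dir',np.degrees(np.arctan2(d[1],d[0])).round(1),'pt',(a+d/np.linalg.norm(d)*L).round(4))
ax('blue',P(192,121,.006),P(95,125,.006),.088)
ax('drv',P(296,100,.011),P(163,147,.011),.096)
ax('red',P(382,97,.006),P(295,144,.006),.088)
a=P(10,28,.022);b=P(83,248,.022)
ax('tray',a,b,.130); d=(b-a)/np.linalg.norm(b-a); y=np.array([-d[1],d[0]])
print('tray yaw',np.degrees(np.arctan2(d[1],d[0])),'centre',(a+b)/2-y*.125)
for z in(.08,.09): print('handle',P(310,313,z),[P(283,313,z),P(336,312,z)])
E
```

```text
blue tip [ 0.442 -0.061] end [ 0.447 -0.175] len 0.1135 dir -87.4 pt [ 0.4457 -0.1494]
drv tip [0.418 0.059] end [ 0.471 -0.097] len 0.1642 dir -71.3 pt [ 0.4492 -0.0322]
red tip [0.415 0.157] end [0.467 0.059] len 0.1113 dir -61.7 pt [0.4562 0.0794]
tray tip [ 0.352 -0.234] end [ 0.597 -0.209] len 0.2455 dir 5.7 pt [ 0.4817 -0.2207]
tray yaw 5.691558002284555 centre [ 0.48688202 -0.34583022]
handle [0.65107628 0.07634925] [array([0.65114337, 0.04517291]), array([0.64964578, 0.10631109])]
handle [0.64366941 0.07508597] [array([0.64373421, 0.044972  ]), array([0.64228766, 0.10402682])]
```

View pics/t1.png

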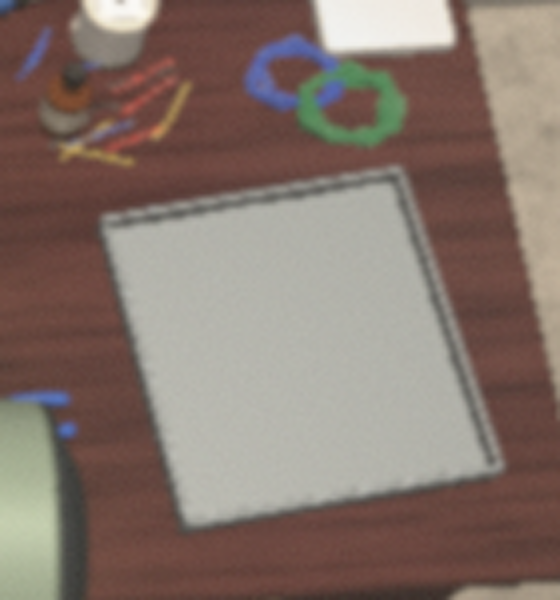

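t1: the whole tray shows, corners at crop (102,217), (402,167), (502,470), (185,528).

Run:
```python
from h import *
c=np.array([pix2w('top',340+u/4,150+v/4,.022)[:2] for u,v in[(102,217),(402,167),(502,470),(185,528)]]);print(c.round(3),c.mean(0).round(4))
l=(c[0]-c[3]); print(np.degrees(np.arctan2(l[1],l[0])),np.degrees(np.arctan2(*(c[0]-c[1])[::-1])))
to(.4457,-.149,.30,np.radians(182.6)); to(.4457,-.149,.30,np.radians(-87.4+270))
```

```text
[[ 0.604 -0.218]
 [ 0.632 -0.465]
 [ 0.375 -0.492]
 [ 0.346 -0.245]] [ 0.4893 -0.3551]
6.1165755295092525 96.53646010050777
cur-frame [  69.  -186.   104.4] turn z -0.039 final-frame [  76.2 -183.2  104.4] j6 -0.08
cur-frame [  69.  -186.   104.4] turn z -0.039 final-frame [  76.2 -183.2  104.4] j6 -0.08
```

```bash
python3 -m jog '[[[0,0,0,0,0,0.15],[0,0,0,0,0,0.15],[0,0,0,0,0,0.15],[0,0,0,0,0,0.15],[0,0,0,0,0,0.15],[0,0,0,0,0,0.15],[0,0,0,0,0,0.15],[0,0,0,0,0,0.15]]]' 60 40
python3 -m jog '[[[0,0,0,0,0,0.15],[0,0,0,0,0,0.15],[-31,-13,17,0,0,0.026],[-31,-13,17,0,0,0],[-31,-13,17,0,0,0],[-31,-13,17,0,0,0],[-31,-13,17,0,0,0],[-29,-12,17,0,0,0]]]'
python3 - <<'E'
from h import *
to(.4457,-.149,.173,np.radians(92.6))
c=snap('wrist','w2.png')
E
```

```text
clock: 4.25
position: [0.5113, 0.0324, 0.4044]
tcp_rot: [-3.141, -0.0, 1.934]
ft_force: [1.0, -0.6, -0.3]
width: 0.702
finger_force: 0.0
clock: 5.05
position: [0.4424, -0.1561, 0.302]
tcp_rot: [-3.141, 0.0, 1.614]
ft_force: [0.5, 0.6, -0.2]
width: 0.705
finger_force: 0.0
cur-frame [  6.9   3.6 129. ] turn z -0.002 final-frame [  6.9   3.6 129. ] j6 1.03
```

View pics/w2.png

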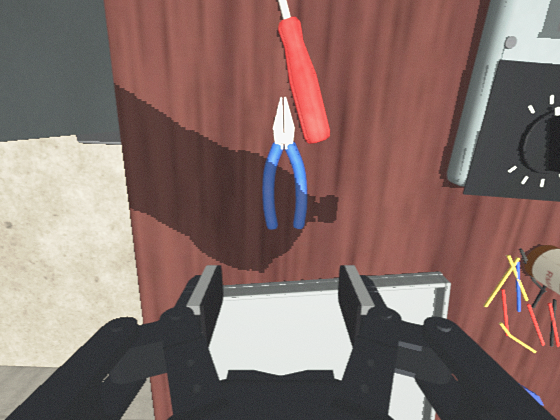

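w2: blue pliers straight below, handles around (285,195), tip (283,98), handle ends (272,228)/(300,226).

Run:
```python
from h import *
t=pix2w('wrist',283,98,.006);e=pix2w('wrist',286,228,.006);print(t.round(4),e.round(4),np.linalg.norm(t-e),pix2w('wrist',286,200,.006).round(4))
p=t+(e-t)/np.linalg.norm(e-t)*.088; print(p); to(p[0],p[1],.173,np.radians(92.6))
```

```text
[ 0.4404 -0.0621  0.006 ] [ 0.4485 -0.176   0.006 ] 0.11416761369504011 [ 0.4471 -0.1487  0.006 ]
[ 0.44661934 -0.14988563  0.006     ]
cur-frame [  8.6   6.2 126.7] turn z -0.006 final-frame [  8.6   6.3 126.7] j6 1.03
```

```bash
python3 -m jog '[[[8.6,6.2,10,0,0,-0.026],[0,0,30,0,0,0],[0,0,30,0,0,0],[0,0,25,0,0,0],[0,0,15,0,0,0],[0,0,10,0,0,0],[0,0,7,0,0,0],[0,0,0,0,0,0]]]' 60 40
python3 -m jog '[[[0,0,0,0,0,0],[0,0,0,0,0,0],[0,0,0,0,0,0],[0,0,0,0,0,0],[0,0,0,0,0,0],[0,0,0,0,0,0],[0,0,0,0,0,0],[0,0,0,0,0,0]]]' 0 40
python3 -m jog '[[[0,0,-10,0,0,0],[0,0,-20,0,0,0],[0,0,-30,0,0,0],[0,0,-20,0,0,0],[0,0,0,0,0,0],[0,0,0,0,0,0],[0,0,0,0,0,0],[0,0,0,0,0,0]]]'
python3 -c "
from h import *
to(.4224,-.4356,.19,np.radians(96.1))"
```

```text
clock: 5.9
position: [0.4495, -0.1451, 0.1752]
tcp_rot: [-3.141, -0.001, 1.641]
ft_force: [-0.0, -0.1, -0.3]
width: 0.705
finger_force: 0.0
clock: 6.7
position: [0.4498, -0.1457, 0.1768]
tcp_rot: [3.14, 0.001, 1.641]
ft_force: [-1.2, 1.2, 5.1]
width: 0.437
finger_force: 39.7
clock: 7.5
position: [0.449, -0.1453, 0.2547]
tcp_rot: [-3.14, -0.001, 1.641]
ft_force: [-0.2, 0.2, -0.7]
width: 0.434
finger_force: 40.2
cur-frame [-287.8  -46.9   64.7] turn z -0.036 final-frame [-285.9  -57.3   64.7] j6 1.03
```

```bash
python3 -m jog '[[[0,0,0,0,0,-0.036],[-47,-9.5,0,0,0,0],[-47,-9.5,0,0,0,0],[-48,-9.5,0,0,0,0],[-48,-9.5,0,0,0,0],[-48,-9.5,0,0,0,0],[-48,-9.5,0,0,0,0],[0,0,0,0,0,0]]]'
python3 -m jog '[[[0,0,15,0,0,0],[0,0,20,0,0,0],[0,0,15,0,0,0],[0,0,10,0,0,0],[0,0,8,0,0,0],[0,0,0,0,0,0],[0,0,0,0,0,0],[0,0,0,0,0,0]]]'
python3 -m jog '[[[0,0,0,0,0,0],[0,0,0,0,0,0],[0,0,0,0,0,0],[0,0,-10,0,0,0],[0,0,-40,0,0,0],[0,0,-40,0,0,0],[0,0,0,0,0,0],[0,0,0,0,0,0]]]' 50
python3 -c "
from h import *
to(.4492,-.0322,.28,np.radians(108.7))"
```

```text
clock: 8.3
position: [0.4221, -0.4419, 0.2548]
tcp_rot: [3.141, 0.004, 1.671]
ft_force: [0.5, 0.4, 0.0]
width: 0.431
finger_force: 40.3
clock: 9.1
position: [0.4235, -0.4362, 0.1884]
tcp_rot: [3.141, 0.001, 1.677]
ft_force: [-0.3, -0.3, -0.6]
width: 0.428
finger_force: 40.3
clock: 9.9
position: [0.4235, -0.4364, 0.2797]
tcp_rot: [3.14, 0.003, 1.677]
ft_force: [0.3, 0.0, -0.9]
width: 0.584
finger_force: 0.0
cur-frame [ 3.992e+02  6.830e+01 -3.000e-01] turn z -0.22 final-frame [ 3.746e+02  1.539e+02 -3.000e-01] j6 0.54
```

```bash
python3 -m jog '[[[0,0,0,0,0,-0.11],[0,0,0,0,0,-0.11],[41.6,17,0,0,0,0],[41.6,17,0,0,0,0],[41.6,17,0,0,0,0],[41.6,17,0,0,0,0],[41.6,17,0,0,0,0],[41.6,17,0,0,0,0]]]' 50
python3 -m jog '[[[41.6,17,0,0,0,0],[41.6,17,0,0,0,0],[41.6,17,0,0,0,0],[0,0,0,0,0,0],[0,0,0,0,0,0],[0,0,0,0,0,0],[0,0,0,0,0,0],[0,0,0,0,0,0]]]'
python3 -c "
from h import *
snap('wrist','w3.png'); to(.4492,-.0322,.178,np.radians(108.7))"
```

```text
clock: 10.7
position: [0.4389, -0.1648, 0.2767]
tcp_rot: [-3.14, -0.002, 1.896]
ft_force: [0.1, -0.4, 0.0]
width: 0.584
finger_force: 0.0
clock: 11.5
position: [0.4482, -0.0334, 0.2775]
tcp_rot: [-3.141, -0.0, 1.894]
ft_force: [-0.7, 0.0, 0.6]
width: 0.586
finger_force: 0.0
cur-frame [ 0.7  1.4 99.6] turn z -0.003 final-frame [ 0.7  1.4 99.6] j6 1.01
```

View pics/w3.png

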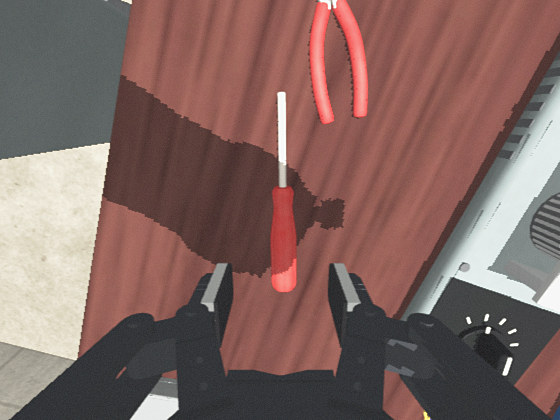

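w3: the driver is centred between the fingers, tip (282,92), handle end (284,291). Red pliers' handles at (325,122)/(360,116) are unmoved.

```bash
python3 -m jog '[[[0.7,1.4,10,0,0,0],[0,0,20,0,0,0],[0,0,25,0,0,0],[0,0,20,0,0,0],[0,0,15,0,0,0],[0,0,9,0,0,0],[0,0,0,0,0,0],[0,0,0,0,0,0]]]' 50 40
python3 -m jog '[[[0,0,0,0,0,0],[0,0,0,0,0,0],[0,0,0,0,0,0],[0,0,0,0,0,0],[0,0,0,0,0,0],[0,0,0,0,0,0],[0,0,0,0,0,0],[0,0,0,0,0,0]]]' 0 40
python3 -m jog '[[[0,0,-10,0,0,0],[0,0,-20,0,0,0],[0,0,-30,0,0,0],[0,0,-20,0,0,0],[0,0,0,0,0,0.11],[0,0,0,0,0,0.11],[0,0,0,0,0,0],[0,0,0,0,0,0]]]'
python3 -c "
from h import *
to(.5055,-.3663,.19,np.radians(96.1))"
```

```text
clock: 12.35
position: [0.4494, -0.0313, 0.1787]
tcp_rot: [-3.142, -0.0, 1.897]
ft_force: [0.0, -0.2, 0.6]
width: 0.581
finger_force: 0.0
clock: 13.15
position: [0.4497, -0.0312, 0.1795]
tcp_rot: [3.14, 0.001, 1.897]
ft_force: [-1.3, -0.0, 6.3]
width: 0.238
finger_force: 39.0
clock: 13.95
position: [0.4491, -0.0311, 0.259]
tcp_rot: [3.142, -0.0, 1.679]
ft_force: [0.7, -0.2, -0.8]
width: 0.235
finger_force: 39.4
cur-frame [-339.3   19.8   69. ] turn z 0.002 final-frame [-339.3   20.4   69. ] j6 1.23
```

```bash
python3 -m jog '[[[-20,2.5,0,0,0,0],[-48,2.5,0,0,0,0],[-48,2.5,0,0,0,0],[-48,2.5,0,0,0,0],[-48,2.5,0,0,0,0],[-48,2.5,0,0,0,0],[-48,2.5,0,0,0,0],[-31,2.5,0,0,0,0]]]'
python3 -m jog '[[[0,0,10,0,0,0],[0,0,20,0,0,0],[0,0,20,0,0,0],[0,0,10,0,0,0],[0,0,8,0,0,0],[0,0,0,0,0,0],[0,0,0,0,0,0],[0,0,0,0,0,0]]]'
python3 -m jog '[[[0,0,0,0,0,0],[0,0,0,0,0,0],[0,0,0,0,0,0],[0,0,-10,0,0,0],[0,0,-40,0,0,0],[0,0,-40,0,0,0],[0,0,0,0,0,0],[0,0,0,0,0,0]]]' 36
python3 -c "
from h import *
to(.4562,.0794,.28,np.radians(118.3))"
```

```text
clock: 14.75
position: [0.5049, -0.3695, 0.2585]
tcp_rot: [3.141, 0.001, 1.676]
ft_force: [0.6, 0.4, -1.0]
width: 0.239
finger_force: 39.4
clock: 15.55
position: [0.5055, -0.3664, 0.1917]
tcp_rot: [3.14, 0.001, 1.677]
ft_force: [0.7, -0.0, -0.7]
width: 0.239
finger_force: 39.4
clock: 16.35
position: [0.5055, -0.3665, 0.2827]
tcp_rot: [3.139, 0.003, 1.677]
ft_force: [-0.9, 0.5, -0.9]
width: 0.419
finger_force: 0.0
cur-frame [448.6  -1.8   2.7] turn z -0.388 final-frame [416.  168.    2.7] j6 0.72
```

```bash
python3 -m jog '[[[0,0,0,0,0,-0.13],[0,0,0,0,0,-0.13],[0,0,0,0,0,-0.13],[41.6,16.8,0,0,0,0],[41.6,16.8,0,0,0,0],[41.6,16.8,0,0,0,0],[41.6,16.8,0,0,0,0],[41.6,16.8,0,0,0,0]]]' 60
python3 -m jog '[[[41.6,16.8,0,0,0,0],[41.6,16.8,0,0,0,0],[41.6,16.8,0,0,0,0],[41.6,16.8,0,0,0,0],[41.6,16.8,0,0,0,0],[0,0,0,0,0,0],[0,0,0,0,0,0],[0,0,0,0,0,0]]]'
python3 - <<'E'
from h import *
snap('wrist'); to(.4562,.0794,.177,np.radians(118.3))
im=np.load('last_wrist.npz')['f']; h=cv2.cvtColor(im,cv2.COLOR_BGR2HSV)
m=((h[...,0]<6)|(h[...,0]>174))&(h[...,1]>190)&(h[...,2]>90); m[260:]=0
n,l,s,c=cv2.connectedComponentsWithStats(m.astype(np.uint8))
for i in range(1,n):
    if s[i,4]>60: print(s[i],c[i].round())
print(w2pix('wrist',(.4562,.0794,.006)))
E
```

```text
clock: 17.15
position: [0.4787, -0.1413, 0.2795]
tcp_rot: [-3.14, -0.002, 2.066]
ft_force: [1.2, 0.0, 0.6]
width: 0.703
finger_force: 0.0
clock: 17.95
position: [0.4547, 0.079, 0.2802]
tcp_rot: [-3.14, -0.0, 2.066]
ft_force: [-0.3, 0.8, -0.0]
width: 0.698
finger_force: 0.0
cur-frame [ -0.    1.5 103.3] turn z 0.0 final-frame [ -0.    1.5 103.3] j6 1.09
[282.8035888  215.68531923]
```

Run:
```python
from h import *
im=np.load('last_wrist.npz')['f']; h=cv2.cvtColor(im,cv2.COLOR_BGR2HSV)
print(h[215,250:320:5].tolist())
m=((h[...,0]<5)|(h[...,0]>173))&(h[...,1]>170)&(h[...,2]>60); m[270:]=0
m=cv2.morphologyEx(m.astype(np.uint8),cv2.MORPH_OPEN,np.ones((3,3)))
n,l,s,c=cv2.connectedComponentsWithStats(m)
for i in range(1,n):
    if s[i,4]>60: print(s[i],c[i].round())
```

```text
[[5, 92, 83], [3, 88, 99], [0, 156, 188], [1, 146, 204], [1, 159, 159], [6, 92, 72], [3, 90, 79], [2, 83, 83], [5, 110, 81], [0, 159, 178], [2, 148, 201], [1, 158, 173], [0, 88, 84], [2, 78, 85]]
```

```bash
python3 -m jog '[[[0,1.5,10,0,0,0],[0,0,20,0,0,0],[0,0,25,0,0,0],[0,0,20,0,0,0],[0,0,15,0,0,0],[0,0,12,0,0,0],[0,0,0,0,0,0],[0,0,0,0,0,0]]]' 60 40
python3 -m jog '[[[0,0,0,0,0,0],[0,0,0,0,0,0],[0,0,0,0,0,0],[0,0,0,0,0,0],[0,0,0,0,0,0],[0,0,0,0,0,0],[0,0,0,0,0,0],[0,0,0,0,0,0]]]' 0 40
python3 -m jog '[[[0,0,-10,0,0,0],[0,0,-20,0,0,0],[0,0,-30,0,0,0],[0,0,-20,0,0,0],[0,0,0,0,0,0.13],[0,0,0,0,0,0.13],[0,0,0,0,0,0.127],[0,0,0,0,0,0]]]'
python3 -c "
from h import *
to(.4471,-.3374,.19,np.radians(96.1))"
```

```text
clock: 18.8
position: [0.4561, 0.0797, 0.1783]
tcp_rot: [-3.141, -0.0, 2.065]
ft_force: [-0.2, -0.0, 0.3]
width: 0.696
finger_force: 0.0
clock: 19.6
position: [0.4566, 0.0803, 0.1795]
tcp_rot: [3.14, 0.001, 2.067]
ft_force: [-0.4, -1.2, 5.9]
width: 0.403
finger_force: 35.4
clock: 20.4
position: [0.4561, 0.0805, 0.2593]
tcp_rot: [3.141, -0.0, 1.68]
ft_force: [0.7, -0.2, -0.5]
width: -0.0
finger_force: 0.0
cur-frame [-414.5  -54.6   69.3] turn z 0.003 final-frame [-414.6  -53.4   69.3] j6 1.48
```

Red pliers slipped out of the grip; look again.

```bash
python3 -m jog '[[[0,0,-25,0,0,0],[0,0,0,0,0,0],[0,0,0,0,0,0],[0,0,0,0,0,0],[0,0,0,0,0,0],[0,0,0,0,0,0],[0,0,0,0,0,0],[0,0,0,0,0,0]]]' 60 40
python3 -c "
from h import *
snap('wrist','w4.png'); o=manip.get_obs(); print(o['position'],o['tcp_rot'])"
```

```text
clock: 21.2
position: [0.4561, 0.0804, 0.2835]
tcp_rot: [-3.141, -0.0, 1.68]
ft_force: [-0.5, -0.8, -0.8]
width: 0.704
finger_force: 0.0
[0.45610397 0.08039459 0.28353452] [-3.14132207e+00 -6.97083722e-05  1.67991499e+00]
```

View pics/w4.png

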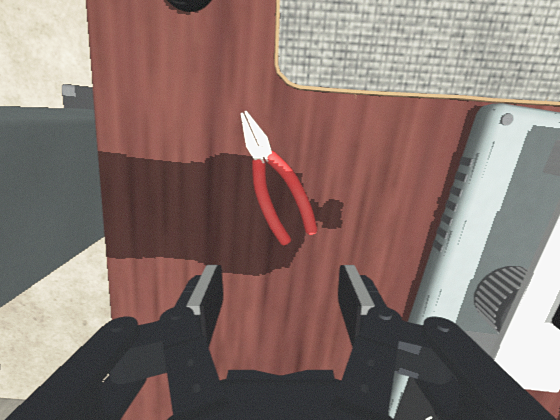

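w4: red pliers lie where they were: tip (243,113), handle ends (286,243)/(312,233). Regrasp a few mm lower.

Run:
```python
from h import *
t=pix2w('wrist',243,113,.006);e=pix2w('wrist',299,238,.006);d=e-t
p=t+d/np.linalg.norm(d)*.085;a=np.degrees(np.arctan2(d[1],d[0]));print(np.linalg.norm(d),p,a); to(p[0],p[1],.173,np.radians(a+180))
```

```text
0.11419897788530564 [0.46028492 0.08516924 0.006     ] -60.281445941522
cur-frame [  4.3   4.7 110.5] turn z -0.41 final-frame [  2.1   6.  110.5] j6 1.48
```

```bash
python3 -m jog '[[[4.3,4.7,10,0,0,-0.137],[0,0,20,0,0,-0.137],[0,0,25,0,0,-0.136],[0,0,20,0,0,0],[0,0,18,0,0,0],[0,0,10,0,0,0],[0,0,7.5,0,0,0],[0,0,0,0,0,0]]]' 60 60
python3 -m jog '[[[0,0,0,0,0,0],[0,0,0,0,0,0],[0,0,0,0,0,0],[0,0,0,0,0,0],[0,0,0,0,0,0],[0,0,0,0,0,0],[0,0,0,0,0,0],[0,0,0,0,0,0]]]' 0 60
python3 -m jog '[[[0,0,-10,0,0,0],[0,0,-20,0,0,0],[0,0,-30,0,0,0],[0,0,-20,0,0,0],[0,0,0,0,0,0.137],[0,0,0,0,0,0.137],[0,0,0,0,0,0.136],[0,0,0,0,0,0]]]'
python3 -c "
from h import *
to(.4471,-.3374,.19,np.radians(96.1))"
```

```text
clock: 22.05
position: [0.4601, 0.0852, 0.1726]
tcp_rot: [-3.141, -0.001, 2.09]
ft_force: [-0.0, -1.4, -0.0]
width: 0.704
finger_force: 0.0
clock: 22.85
position: [0.4607, 0.0852, 0.1744]
tcp_rot: [3.14, 0.001, 2.09]
ft_force: [-1.3, 0.2, 6.4]
width: 0.42
finger_force: 59.3
clock: 23.65
position: [0.4604, 0.0852, 0.2542]
tcp_rot: [3.14, 0.0, 1.68]
ft_force: [1.2, -0.5, -0.7]
width: 0.428
finger_force: 60.4
cur-frame [-418.6  -59.4   64.2] turn z 0.003 final-frame [-418.8  -58.2   64.2] j6 1.49
```

```bash
python3 -m jog '[[[-25,-3.6,0,0,0,0],[-47,-6.6,0,0,0,0],[-47,-6.6,0,0,0,0],[-47,-6.6,0,0,0,0],[-47,-6.6,0,0,0,0],[-47,-6.6,0,0,0,0],[-47,-6.6,0,0,0,0],[-47,-6.6,0,0,0,0]]]'
python3 -m jog '[[[-47,-6.6,0,0,0,0],[-18,-3,0,0,0,0],[0,0,0,0,0,0],[0,0,15,0,0,0],[0,0,20,0,0,0],[0,0,20,0,0,0],[0,0,12,0,0,0],[0,0,0,0,0,0]]]'
python3 -m jog '[[[0,0,0,0,0,0],[0,0,0,0,0,0],[0,0,0,0,0,0],[0,0,-10,0,0,0],[0,0,-40,0,0,0],[0,0,-40,0,0,0],[0,0,-45,0,0,0],[0,0,-45,0,0,0]]]' 52
python3 -c "
from h import *
to(.62,.16,.34,np.radians(-60))"
```

```text
clock: 24.45
position: [0.4489, -0.2742, 0.2538]
tcp_rot: [3.141, 0.0, 1.683]
ft_force: [0.6, 0.6, -1.6]
width: 0.426
finger_force: 60.4
clock: 25.25
position: [0.4463, -0.3359, 0.1847]
tcp_rot: [-3.139, -0.003, 1.682]
ft_force: [-0.9, 0.5, -0.3]
width: 0.428
finger_force: 60.4
clock: 26.05
position: [0.4465, -0.3375, 0.3691]
tcp_rot: [3.141, 0.001, 1.68]
ft_force: [0.3, -0.9, -0.5]
width: 0.609
finger_force: 0.0
cur-frame [475.7 226.6  29.1] turn z 2.727 final-frame [-344.1 -399.    29.1] j6 0.68
```

```bash
python3 -m jog '[[[0,0,0,0,0,-0.15],[0,0,0,0,0,-0.15],[0,0,0,0,0,-0.15],[0,0,0,0,0,-0.15],[0,0,0,0,0,-0.15],[0,0,0,0,0,-0.15],[0,0,0,0,0,-0.15],[0,0,0,0,0,-0.15]]]' 60
python3 -m jog '[[[0,0,0,0,0,-0.15],[0,0,0,0,0,-0.15],[-20.3,44,0,0,0,0],[-20.3,44,0,0,0,0],[-20.3,44,0,0,0,0],[-20.3,44,0,0,0,0],[-20.3,44,0,0,0,0],[-20.3,44,0,0,0,0]]]'
python3 -m jog '[[[-20.3,44,0,0,0,0],[-20.3,44,0,0,0,0],[-20.3,44,0,0,0,0],[-20.3,44,0,0,0,0],[-20.3,44,0,0,0,0],[0,0,0,0,0,0],[0,0,0,0,0,0],[0,0,0,0,0,0]]]'
python3 - <<'E'
from h import *
c=snap('wrist'); o=manip.get_obs(); print(o['position'],o['tcp_rot'])
snap('top')
w=np.load('last_wrist.npz')['f']
cv2.imwrite('pics/w5.png',cv2.resize(w[120:400,90:460],None,fx=2,fy=2,interpolation=cv2.INTER_CUBIC))
E
```

```text
clock: 26.85
position: [0.4467, -0.3378, 0.3674]
tcp_rot: [-3.141, 0.001, 2.886]
ft_force: [0.9, -0.3, -0.2]
width: 0.704
finger_force: 0.0
clock: 27.65
position: [0.5588, -0.0675, 0.3676]
tcp_rot: [-3.141, 0.002, -3.104]
ft_force: [1.1, -0.5, -0.7]
width: 0.702
finger_force: 0.0
clock: 28.45
position: [0.6512, 0.1536, 0.3667]
tcp_rot: [-3.141, -0.0, -3.104]
ft_force: [-0.1, -0.7, 0.7]
width: 0.704
finger_force: 0.0
[0.65116485 0.15314567 0.36672116] [-3.14129180e+00 -4.74909758e-05 -3.10486518e+00]
```

View pics/w5.png

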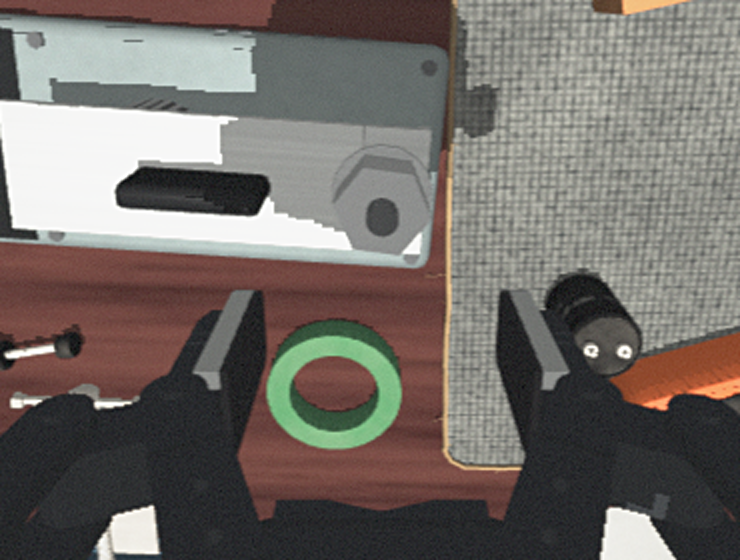

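w5: hexagon top face vertices in the crop about (371,155),(416,163),(432,206),(399,254),(349,241),(332,195); centre (382,203). Handle (192,190).

Run:
```python
from h import *
V=[(371,155),(416,163),(432,206),(399,254),(349,241),(332,195)]
for z in(.098,.102,.106):
    p=np.array([pix2w('wrist',90+u/2,120+v/2,z)[:2] for u,v in V]); c=p.mean(0); d=p-c
    print(z,c.round(4),'r',np.linalg.norm(d,axis=1).round(4),'ang mod60',(np.degrees(np.arctan2(d[:,1],d[:,0]))%60).round(1))
for z in (.09,.1): print('handle ends top', [pix2w('wrist',90+u/2,120+v/2,z)[:2].round(4) for u,v in((122,203),(262,207),(118,190),(255,212))])
print('stud',pix2w('wrist',90+381/2,120+216/2,.098))
```

```text
0.098 [0.6542 0.1542] r [0.0214 0.022  0.0206 0.0243 0.0226 0.0216] ang mod60 [15.6 24.5 28.5 18.6 21.9 22.6]
0.102 [0.6528 0.1541] r [0.021  0.0216 0.0202 0.0239 0.0222 0.0213] ang mod60 [15.6 24.5 28.5 18.6 21.9 22.6]
0.106 [0.6514 0.1541] r [0.0207 0.0213 0.0199 0.0235 0.0218 0.0209] ang mod60 [15.6 24.5 28.5 18.6 21.9 22.6]
handle ends top [array([0.6613, 0.0413]), array([0.6609, 0.1019]), array([0.6554, 0.0402]), array([0.6633, 0.0988])]
handle ends top [array([0.6576, 0.0457]), array([0.6572, 0.1038]), array([0.6519, 0.0446]), array([0.6595, 0.1009])]
stud [0.66004657 0.15354994 0.098     ]
```

```bash
cat >> h.py <<'E'
from scipy.optimize import minimize,differential_evolution
def projn(name,P):
    d=np.load('last_%s.npz'%name);K,T=d['K'],d['T']
    q=(np.asarray(P)-T[:3,3])@T[:3,:3]; q=np.c_[q[:,0],-q[:,1],-q[:,2]]@K.T
    return q[:,:2]/q[:,2:]
def grad(name,s=1.2):
    g=cv2.GaussianBlur(cv2.cvtColor(np.load('last_%s.npz'%name)['f'],cv2.COLOR_BGR2GRAY).astype(np.float32),(0,0),s)
    return np.hypot(cv2.Sobel(g,cv2.CV_32F,1,0),cv2.Sobel(g,cv2.CV_32F,0,1))
def edgefit(name,model,bounds):
    G=np.minimum(grad(name),120)
    def cost(p):
        q=projn(name,model(p)).astype(np.float32)
        return -cv2.remap(G,q[:,0:1],q[:,1:2],cv2.INTER_LINEAR).mean()
    r=differential_evolution(cost,bounds,seed=1,maxiter=150,tol=1e-6); return r.x,r.fun
E
python3 - <<'E'
from h import *
def hexm(p):
    x,y,z,a=p; t=np.linspace(0,1,15)[:,None]
    v=np.array([[np.cos(a+k*np.pi/3),np.sin(a+k*np.pi/3)] for k in range(7)])*.036/np.sqrt(3)
    e=np.vstack([v[k]*(1-t)+v[k+1]*t for k in range(6)])
    th=np.arange(0,2*np.pi,.07)
    f=np.c_[.023*np.cos(th),.023*np.sin(th)]; f=f[f[:,0]<-.012]
    return np.vstack([np.c_[e+[x,y],np.full(len(e),z)],np.c_[f+[x,y],np.full(len(f),z-.022)]])
for _ in range(1):
    r,f=edgefit('wrist',hexm,[(.640,.668),(.143,.165),(.09,.118),(np.radians(0),np.radians(60))]); print(r[:3].round(4),np.degrees(r[3]).round(1),f)
E
```

```text
[0.6473 0.1596 0.1046] 27.9 -64.1306381225586
```

Run:
```python
from h import *
im=cv2.cvtColor(np.load('last_wrist.npz')['f'],cv2.COLOR_BGR2GRAY)
for r in range(190,262,3): print(r,' '.join('%3d'%v for v in im[r,248:318:2]))
```

```text
190 152 154 155 157 150 153 151 151 152 156 153 152 143 152 146 153 151 154 148 153 149 149 147 151 147 145 150 146 144 101  94  75  52  78 121
193 163 160 157 158 160 156 159 160 163 161 160 150 128 124 125 138 148 144 127 118 122 139 142 145 147 148 144 145 135  99  96  74  53  81 163
196 156 160 159 156 160 159 160 160 155 149 132 144 143 141 143 144 142 141 146 142 140 145 142 123 145 146 148 146 125  99  92  88  89 124 152
199 155 152 156 155 156 154 157 143 138 146 146 120 111 116 111 113 116 109 112 109 122 136 141 144 144 131 152 156 135  96  93  90  92 128 154
202 156 159 162 156 160 158 146 145 151 148 111 106 112 114 116 112 115 113 113 111 117 115 113 115 130 149 136 151 114  93  88  93  77 133 141
205 154 153 155 153 158 145 149 146 142 105 104 134 149 144 149 146 137 130 124 115 113 112 113 116 113 142 146 143  86 103  95  92  85 130 150
208 154 154 153 157 149 146 149 139 106 108 136 148 148 145 142 144 145 144 143 147 148 141 149 143 142 112 143 143 119 171 115  81  79 147 126
211 158 157 155 155 142 143 131 105 113 147 144 144 145 144 144 145 145 145 142 141 143 143 
[... 1655 characters left out ...]
 197 196 195 196 200 196 202 202 205 202 197 200 201 203 195 179 156 179 160 160 163 167 178 167 112  81  81  83  94 198 143
250 169 168 164 164 164 170 169 170 173 178 179 182 186 185 183 184 187 185 184 188 191 196 164 140 136 156 174 146  84  87  84  83  96 202 157
253  77  77  84  81  75  81  79  77  81  79  83  85  81  88  91  87 100 105 110 116 137 138 147 159 161 154 113  87  79  82  83  77  93 198 147
256  89  86  87  86  80  85  86  80  83  79  74  79  82  81  78  78  78  78  84  79  83  81  79  81  76  78  77  82  68  76  77  85  88 196 159
259  85  86  85  83  83  85  84  84  82  84  81  80  83  84  84  83  83  84  86  84  86  78  76  85  82  82  83  83  81  81  81  75  91 199 141
```

Run:
```python
from h import *
from scipy.optimize import least_squares
V=np.array([(270,204),(297,207),(306,231),(290,247),(267,245),(256,222)],float)
Rr=.036/np.sqrt(3)
def f(p):
    a=p[3]+np.arange(6)*np.pi/3
    for_=np.c_[p[0]+Rr*np.cos(a),p[1]+Rr*np.sin(a),np.full(6,p[2])]
    return for_
best=None
for s in(1,-1):
  for k in range(6):
    g=lambda p:(projn('wrist',f(p)[::s])-np.roll(V,k,0)).ravel()
    r=least_squares(g,[.655,.154,.1,.4])
    if best is None or r.cost<best.cost: best=r
print(best.x[:3].round(4),np.degrees(best.x[3])%60,best.cost,best.fun.round(1))
c=best.x;
```

```text
[0.6566 0.1538 0.1031] 24.319102614928426 3.558031945461434 [-0.1  1.1  1.3 -0.1 -0.2  0.2 -0.1 -1.5  0.3  0.7 -1.2 -0.4]
```

```bash
python3 -m jog '[[[0,0,0,0,0,-0.15],[0,0,0,0,0,-0.15],[0,0,0,0,0,-0.15],[0,0,0,0,0,-0.15],[0,0,0,0,0,-0.15],[0,0,0,0,0,-0.15],[0,0,0,0,0,-0.15],[0,0,0,0,0,-0.15]]]' 60
python3 -m jog '[[[0,0,0,0,0,-0.15],[0,0,0,0,0,-0.15],[0,0,0,0,0,-0.15],[0,0,0,0,0,-0.15],[0,0,0,0,0,-0.15],[0,0,0,0,0,-0.15],[0,0,0,0,0,-0.15],[0,0,0,0,0,-0.15]]]'
python3 -m jog '[[[0,0,0,0,0,-0.082],[0,0,20,0,0,0],[0,0,20,0,0,0],[0,0,10,0,0,0],[0,0,0,0,0,0],[0,0,0,0,0,0],[0,0,0,0,0,0],[0,0,0,0,0,0]]]'
python3 -c "
from h import *
snap('wrist')
to(.6566,.1538,.256,np.radians(-35.7))
im=cv2.cvtColor(np.load('last_wrist.npz')['f'],cv2.COLOR_BGR2GRAY)
p=projn('wrist',[(.6566,.1538,.103)])[0];print(p)
u,v=int(p[0]),int(p[1])
for r in range(v-36,v+37,4): print(r,' '.join('%3d'%q for q in im[r,u-50:u+52:3]))
"
```

```text
clock: 29.35
position: [0.6513, 0.1528, 0.3667]
tcp_rot: [-3.141, 0.0, -1.899]
ft_force: [0.0, 0.7, 0.1]
width: 0.704
finger_force: 0.0
clock: 30.15
position: [0.6513, 0.1528, 0.3667]
tcp_rot: [-3.142, -0.0, -0.699]
ft_force: [0.5, 0.6, -0.3]
width: 0.706
finger_force: 0.0
clock: 30.95
position: [0.6519, 0.1544, 0.3173]
tcp_rot: [-3.14, -0.001, -0.621]
ft_force: [0.1, -0.2, 0.1]
width: 0.705
finger_force: 0.0
cur-frame [ 4.2 -2.3 61.2] turn z 0.002 final-frame [ 4.2 -2.3 61.2] j6 -2.4
[276.17826035 239.12352996]
203  69  93  73  83 200 241 239 237 238 238 237 115 119 122 121 101  90  92  91 104 115 122 119 118 125 136 135 131 133 129 133 128 130 126
207  70  69 166 242 238 237 237 235 239 109 120 117 119  94  91  92  91  94  95  93  89  97 116 120 123 106 126 132 129 130 125 127 131 126
211  70  65  76 181 237 234 236 240 227 122 112  90  89  92  88  93 120 121 118  90  93  93 100  95 114 123 118 128 127 129 124 129 129 131
215  58  81  70  71 186 240 217 111 120  86  92  91  91 107 120 120 119 120 121 121 124 102  93  89  92  91 123 130 129 129 129 130 133 125
219  86  67  71  58  5
[... 1377 characters left out ...]

259 135 122 150 129 150 106 143 109 133 107 141 112 116 115 121 116 118 120 121 121 120 127  85  84  87  86  82  74  46  44  45  36  45  41
263 127 131 141 132 129 126 107 134 100 128 110 133  95 127 103 118 118 123 121 124  81  67  63  76  79  74  35  40  46  45  43  38  43  47
267 151 128 152 123 121  99 118 116 106 117 125 121 123  98 105 105 108  97  67  63  73  75  76  64  45  43  41  44  40  46  44  41  42  43
271 125 129 126 137 128 142 126 118 128 127 131 102 137 108 138 117 134 101 126  60  67  73  53  41  47  34  44  43  44  42  41  45  37  41
275 129 154 126 137 110 126 121 127 130 118 108 110 105 102  99 117 105 137 120 143 100 120  70  61  43  44  44  41  43  38  44  44  46  42
```

```bash
python3 -m jog '[[[4.2,-2,5,0,0,0],[0,0,15,0,0,0],[0,0,15,0,0,0],[0,0,10,0,0,0],[0,0,8,0,0,0],[0,0,5,0,0,0],[0,0,3,0,0,0],[0,0,0,0,0,0]]]' 60 60
python3 -m jog '[[[0,0,0,0,0,0],[0,0,0,0,0,0],[0,0,0,0,0,0],[0,0,0,0,0,0],[0,0,0,0,0,0],[0,0,0,0,0,0],[0,0,0,0,0,0],[0,0,0,0,0,0]]]' 0 60
python3 -c "
from h import *
o=manip.get_obs(); print(o['position'],o['tcp_rot'],o['torque'],o['ft_force'])"
```

```text
clock: 31.8
position: [0.6561, 0.1536, 0.255]
tcp_rot: [3.141, 0.0, -0.621]
ft_force: [0.7, 0.4, 0.7]
width: 0.704
finger_force: 0.0
clock: 32.6
position: [0.6565, 0.1538, 0.2561]
tcp_rot: [-3.14, -0.001, -0.621]
ft_force: [0.3, 1.8, 6.2]
width: 0.408
finger_force: 60.9
[0.65648365 0.15383359 0.25609563] [-3.13995978e+00 -8.75192479e-04 -6.21266680e-01] [ 0.31186635  0.06026921 -0.07525733] [0.29815777 1.80124532 6.20315534]
```

```bash
python3 -m jog '[[[0,0,-0.39,0,0,0.15],[0,0,-0.39,0,0,0.15],[0,0,-0.39,0,0,0.15],[0,0,-0.39,0,0,0.15],[0,0,-0.39,0,0,0.15],[0,0,-0.39,0,0,0.15],[0,0,-0.39,0,0,0.15],[0,0,-0.39,0,0,0.15]]]'
python3 -m jog '[[[0,0,-0.39,0,0,0.15],[0,0,-0.39,0,0,0.15],[0,0,-0.39,0,0,0.15],[0,0,-0.39,0,0,0.15],[0,0,-0.39,0,0,0.15],[0,0,-0.39,0,0,0.15],[0,0,-0.39,0,0,0.15],[0,0,-0.39,0,0,0.15]]]'
python3 -m jog '[[[0,0,-0.39,0,0,0.15],[0,0,-0.39,0,0,0.15],[0,0,-0.39,0,0,0.15],[0,0,-0.39,0,0,0.15],[0,0,-0.39,0,0,0.15],[0,0,-0.39,0,0,0.15],[0,0,-0.39,0,0,0.15],[0,0,-0.39,0,0,0.15]]]'
python3 -c "
from h import *
o=manip.get_obs(); print(o['position'],o['tcp_rot'],o['torque'],o['ft_force'],o['joints'][5])"
```

```text
clock: 33.4
position: [0.6564, 0.1539, 0.2592]
tcp_rot: [-3.14, 0.001, -1.826]
ft_force: [-0.4, 1.1, 5.0]
width: 0.403
finger_force: 60.9
clock: 34.2
position: [0.6563, 0.154, 0.2623]
tcp_rot: [3.141, 0.001, -3.026]
ft_force: [-1.4, 2.3, 6.1]
width: 0.406
finger_force: 60.9
clock: 35.0
position: [0.6564, 0.154, 0.2655]
tcp_rot: [3.14, -0.0, 2.057]
ft_force: [-0.6, 2.2, 5.4]
width: 0.41
finger_force: 60.8
[0.65642227 0.15401109 0.26545279] [ 3.13959967e+00 -2.75993447e-04  2.05684488e+00] [0.55373917 0.00176675 0.16717089] [-0.63094193  2.15255438  5.4153387 ] 1.2056375662785195
```

```bash
python3 -m jog '[[[0,0,-0.39,0,0,0.15],[0,0,-0.39,0,0,0.15],[0,0,-0.39,0,0,0.15],[0,0,0,0,0,0.04],[0,0,0,0,0,0],[0,0,0,0,0,0],[0,0,0,0,0,0],[0,0,0,0,0,0]]]'
python3 -c "
from h import *
o=manip.get_obs(); print(o['torque'],o['tcp_rot'])"
python3 -m jog '[[[0,0,0,0,0,0],[0,0,0,0,0,0],[0,0,0,0,0,0],[0,0,0,0,0,0],[0,0,-10,0,0,0],[0,0,-30,0,0,0],[0,0,-30,0,0,0],[0,0,-30,0,0,0]]]' 60
python3 -c "
from h import *
to(.656,.074,.31,np.radians(91.5))"
```

```text
clock: 35.8
position: [0.6564, 0.154, 0.2667]
tcp_rot: [3.14, -0.001, 1.572]
ft_force: [-1.0, 1.9, 6.6]
width: 0.405
finger_force: 61.1
[ 0.47977166  0.06931227 -0.0293494 ] [ 3.13986315e+00 -1.25586389e-03  1.57231894e+00]
clock: 36.6
position: [0.656, 0.1535, 0.3674]
tcp_rot: [3.141, 0.0, 1.572]
ft_force: [0.9, -0.5, -0.3]
width: 0.702
finger_force: 0.0
cur-frame [-79.5  -0.1  57.4] turn z -0.025 final-frame [-79.5  -2.1  57.4] j6 1.69
```

```bash
python3 -m jog '[[[-30,0,0,0,0,0],[-30,0,0,0,0,0],[0,0,0,0,0,0],[0,0,0,0,0,0],[0,0,0,0,0,0],[0,0,0,0,0,0],[0,0,0,0,0,0],[0,0,0,0,0,0]]]' 60
python3 - <<'E'
from h import *
snap('wrist'); to(.656,.074,.31,np.radians(91.5))
im=cv2.cvtColor(np.load('last_wrist.npz')['f'],cv2.COLOR_BGR2GRAY)
p=projn('wrist',[(.656,.074,.107),(.656,.044,.107),(.656,.104,.107)]);print(p.round())
for r in range(130,330,8): print(r,' '.join('%3d'%q for q in im[r,220:340:4]))
E
```

```text
clock: 37.4
position: [0.6561, 0.0942, 0.3656]
tcp_rot: [-3.141, -0.0, 1.573]
ft_force: [-0.6, -0.5, -0.4]
width: 0.703
finger_force: 0.0
cur-frame [-20.1  -0.1  55.6] turn z -0.024 final-frame [-20.1  -0.6  55.6] j6 1.6
[[280. 244.]
 [280. 276.]
 [280. 209.]]
130 150 208 218 219 219 219 216 247 248 247 248 247 247 247 247 247 247 247 247 247 247 247 247 247 248 227 227 229 228 226
138 137 204 220 219 221 221 221 247 247 247 247 247 247 247 247 247 247 247 247 247 247 247 247 247 249 227 225 226 227 226
146 127 203 223 220 218 221 220 247 247 247 247 247 247 247 247 247 247 247 247 247 247 247 247 247 250 224 227 228 228 224
154  96 114 122 125 124 127 113 251 251 247 247 247 247 247 247 247 247 247 247 247 247 247 249 251 235 228 227 228 229 218
162  89 116 118 118 116 119 116 175 175 172 255 251 247 247 247 247 247 247 247 247 247 247 247 247 217 227 227 228 224 206
170  89 113 119 114 119 118 118 175 173 179 176 173 175 146 255 250 247 252 226 248 247 247 247 247 227 229 229 228 228 202
178  69 112 114 119 116 115 116 170 173 177 176 169 176 175 173 173 173 173 173 216 247 247 247
[... 1560 characters left out ...]
 247 247 247 247 247 247 247 247 247 247 247 247 220 221 221 223 212 150  95  98
290  39 138 173 132 214 215 211 247 247 247 247 247 247 247 247 247 247 247 247 247 247 247 217 218 223 223 204 102  99 100
298  40 130 177 222 221 224 221 247 247 247 247 247 247 247 247 247 247 247 247 247 247 248 217 221 222 226 197  95  95 101
306  37  99  81  63  63  60  55 248 247 247 247 247 247 247 247 247 247 247 247 247 247 255  51  61  62  59 193  93  95  97
314  88 109 139  56  57  60  59  46  45  44  46  42  59  64  86  84 125 130 139 141 170 156  56  57  59  54 179  97  92  96
322  93  98 163  60  64  55  50  51  65 190  53  58  38  59  60  55  58 121 122  61  60  55  62  57  59  76 152  90  98  97
```

```bash
python3 -m jog '[[[-20.3,-1.3,10,0,0,0.035],[0,0,25,0,0,0],[0,0,25,0,0,0],[0,0,20,0,0,0],[0,0,15,0,0,0],[0,0,10,0,0,0],[0,0,5,0,0,0],[0,0,3.5,0,0,0]]]' 40 80
python3 -m jog '[[[0,0,0,0,0,0],[0,0,0,0,0,0],[0,0,0,0,0,0],[0,0,0,0,0,0],[0,0,0,0,0,0],[0,0,0,0,0,0],[0,0,0,0,0,0],[0,0,0,0,0,0]]]' 0 80
python3 -c "
from h import *
o=manip.get_obs(); print(o['torque'])
to(.654,.0738,.252,np.radians(88.1))"
```

```text
clock: 38.25
position: [0.655, 0.0734, 0.2522]
tcp_rot: [3.141, -0.0, 1.537]
ft_force: [-0.0, -0.8, 0.2]
width: 0.468
finger_force: 0.0
clock: 39.05
position: [0.6552, 0.0733, 0.2532]
tcp_rot: [3.14, -0.0, 1.537]
ft_force: [-0.6, 0.2, 5.7]
width: 0.123
finger_force: 79.9
[ 0.02124413  0.22659709 -0.02388835]
cur-frame [ 0.5 -1.2  1.2] turn z -0.001 final-frame [ 0.5 -1.2  1.2] j6 1.6
```

```bash
python3 -m jog '[[[0,0,-2,0,0,0],[0,0,-2,0,0,0],[0,0,-2,0,0,0],[0,0,-1,0,0,0],[0,0,0,0,0,0],[0,0,0,0,0,0],[0,0,0,0,0,0],[0,0,0,0,0,0]]]'
python3 -c "
from h import *
o=manip.get_obs(); print(o['torque'],o['position'],o['tcp_rot'])"
```

```text
clock: 39.85
position: [0.6548, 0.0733, 0.2591]
tcp_rot: [-3.141, 0.0, 1.537]
ft_force: [0.1, 0.5, -1.1]
width: 0.125
finger_force: 78.9
[ 0.01452734  0.00878388 -0.01803019] [0.65481425 0.07327653 0.25908171] [-3.14135314e+00  3.07580322e-06  1.53681528e+00]
```

```bash
python3 -m jog '[[[-4,0,0,0,0,0],[-6,0,0,0,0,0],[-8,0,0,0,0,0],[-10,0,0,0,0,0],[-10,0,0,0,0,0],[-10,0,0,0,0,0],[-10,0,0,0,0,0],[-8,0,0,0,0,0]]]'
python3 -c "
from h import *
o=manip.get_obs(); print(o['torque'],o['position'],o['tcp_rot'],o['ft_force'])"
```

```text
clock: 40.65
position: [0.6526, 0.0061, 0.2593]
tcp_rot: [3.141, 0.0, 1.536]
ft_force: [-0.1, -0.2, -2.5]
width: 0.126
finger_force: 78.9
[-0.03207022 -0.03572852 -0.03395647] [0.65262117 0.00609329 0.25926448] [3.14146229e+00 9.05618078e-05 1.53605568e+00] [-0.05633184 -0.24644006 -2.52426594]
```

```bash
python3 -m jog '[[[0,0,-10,0,0,0],[0,0,-20,0,0,0],[0,0,-25,0,0,0],[0,0,-15,0,0,0],[0,0,0,0,0,-0.07],[0,0,0,0,0,-0.07],[-25,-9,0,0,0,0],[-40,-14.3,0,0,0,0]]]'
python3 -m jog '[[[-40,-14.3,0,0,0,0],[-40,-14.3,0,0,0,0],[-40,-14.3,0,0,0,0],[-40,-14.3,0,0,0,0],[-40,-14.3,0,0,0,0],[-40,-14.3,0,0,0,0],[-25,-9,0,0,0,0],[-14,-4.5,0,0,0,0]]]'
python3 -m jog '[[[0,0,0,0,0,0],[0,0,0,0,0,0],[0,0,0,0,0,0],[0,0,0,0,0,0],[0,0,0,0,0,0],[0,0,0,0,0,0],[0,0,0,0,0,0],[0,0,0,0,0,0]]]'
python3 -c "
from h import *
to(.5671,-.3497,.19,np.radians(96.1))
im=snap('top','t2.png'); d=np.load('last_top.npz')['f']
cv2.imwrite('pics/t2c.png',cv2.resize(d[160:300,340:480],None,fx=4,fy=4,interpolation=cv2.INTER_CUBIC))"
```

```text
clock: 41.45
position: [0.6367, -0.058, 0.3301]
tcp_rot: [3.14, -0.001, 1.682]
ft_force: [0.2, -0.4, -1.9]
width: 0.127
finger_force: 78.8
clock: 42.25
position: [0.5665, -0.35, 0.33]
tcp_rot: [3.141, 0.001, 1.675]
ft_force: [-0.6, 0.2, -2.8]
width: 0.128
finger_force: 78.8
clock: 43.05
position: [0.5671, -0.3476, 0.3292]
tcp_rot: [-3.142, -0.0, 1.677]
ft_force: [-0.4, 0.1, -1.9]
width: 0.126
finger_force: 78.9
cur-frame [ -2.1  -0.3 139.2] turn z -0.0 final-frame [ -2.1  -0.3 139.2] j6 0.8
```

View pics/t2c.png

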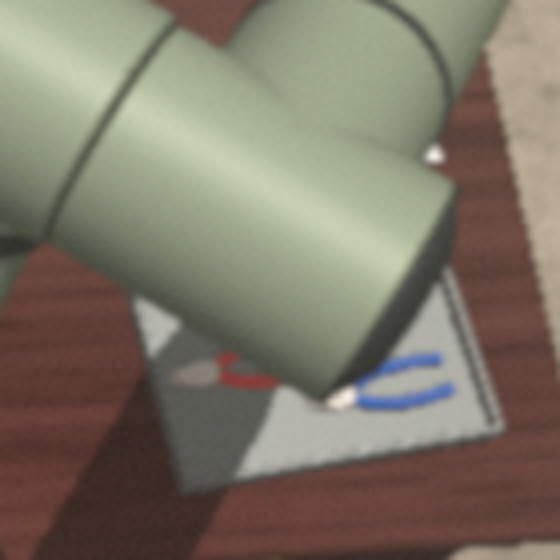

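t2c: red and blue pliers lie in the tray at (220,375) and (400,380). The driver is hidden by the arm, so I check it by colour in the scene view.

Run:
```python
from h import *
ctr=np.array([.489,-.353]);ex=np.array([.9943,.1063]);ey=np.array([-.1063,.9943])
for cam in('scene','wrist'):
    snap(cam); im=np.load('last_%s.npz'%cam)['f']; b,g,r=[im[...,i].astype(int) for i in range(3)]
    m=((r>1.9*g)&(r>1.9*b)&(r>60)).astype(np.uint8)
    pts=np.argwhere(m)
    T=np.array([ [ (q-ctr)@ex,(q-ctr)@ey] for q in (pix2w(cam,x,y,.02)[:2] for y,x in pts)])
    k=(abs(T[:,0])<.12)&(abs(T[:,1])<.12)
    H,_,_=np.histogram2d(T[k,0],T[k,1],bins=[np.arange(-.12,.13,.02),np.arange(-.12,.13,.02)]); print(cam); print(H.astype(int))
```

```text
scene
[[ 0  0  0  0  0  0  0  0  0  0  0  0]
 [ 0  0  0  0  0  0  0  0  0  0  0  0]
 [ 0  0  0  0  0  0  1  3  2  1  0  0]
 [ 0  0  0  0  0  0  6  6  9 11  0  0]
 [ 0  0  0  0  0  0  5 13 10  7  0  0]
 [ 0  0  0  0  0  0  0  0  0  0  0  0]
 [ 0  2 13 16 17 16 10  0  0  0  0  0]
 [ 0  0  4  3  4  1  1  0  0  0  0  0]
 [ 0  0  0  0  0  0  0  0  0  0  0  0]
 [ 0  0  0  0  0  0  0  0  0  0  0  0]
 [ 0  0  0  0  0  0  0  0  0  0  0  0]
 [ 0  0  0  0  0  0  0  0  0  0  0  0]]
wrist
[[  0   0   0   0   0   0   0   0   0   0   0   0]
 [  0   0   0   0   0   0   0   0   0   0   0   0]
 [  0   0   0   0   0   0   0   0   0   0   0   0]
 [  0   0   0   0   0  56 227 227 263  94   0   0]
 [  0   0   0   0   0  49 172 163 246 133   0   0]
 [  0   0   0   0   0   1  38  57  13   0   0   0]
 [  0  33 232 256 275 252 140   0   0   0   0   0]
 [  0   3  14  11  11  15   8   0   0   0   0   0]
 [  0   0   0   0   0   0   0   0   0   0   0   0]
 [  0   0   0   0   0   0   0   0   0   0   0   0]
 [  0   0   0   0   0   0   0   0   0   0   0   0]
 [  0   0   0   0   0   0   0   0   0   0   0   0]]
```

```bash
python3 -m jog '[[[-2,0,10,0,0,0],[0,0,30,0,0,0],[0,0,35,0,0,0],[0,0,25,0,0,0],[0,0,15,0,0,0],[0,0,10,0,0,0],[0,0,7,0,0,0],[0,0,3,0,0,0]]]'
python3 -m jog '[[[0,0,1,0,0,0],[0,0,0,0,0,0],[0,0,0,0,0,0],[0,0,0,0,0,0],[0,0,0,0,0,0],[0,0,0,0,0,0],[0,0,0,0,0,0],[0,0,0,0,0,0]]]' 30
python3 -m jog '[[[0,0,-10,0,0,0],[0,0,-25,0,0,0],[0,0,-40,0,0,0],[0,0,-40,0,0,0],[0,0,-40,0,0,0],[0,0,0,0,0,0],[0,0,0,0,0,0],[0,0,0,0,0,0]]]' 60
python3 - <<'E'
from h import *
to(.527,.40,.34,np.radians(96.1))
E
```

```text
clock: 44.0
position: [0.5676, -0.3499, 0.1943]
tcp_rot: [3.141, 0.001, 1.677]
ft_force: [-0.7, 0.2, -2.3]
width: 0.121
finger_force: 78.8
clock: 44.8
position: [0.5673, -0.3497, 0.1932]
tcp_rot: [-3.142, -0.0, 1.677]
ft_force: [0.7, -0.8, 0.5]
width: 0.347
finger_force: 0.0
clock: 45.6
position: [0.5669, -0.3494, 0.3474]
tcp_rot: [-3.14, -0.001, 1.677]
ft_force: [-0.7, -0.1, 0.2]
width: 0.701
finger_force: 0.0
cur-frame [749.4  39.6   7.4] turn z -0.0 final-frame [749.4  40.    7.4] j6 0.8
```

```bash
python3 -m jog '[[[30,1,0,0,0,0],[47,2.5,0,0,0,0],[47,2.5,0,0,0,0],[47,2.5,0,0,0,0],[47,2.5,0,0,0,0],[47,2.5,0,0,0,0],[47,2.5,0,0,0,0],[47,2.5,0,0,0,0]]]'
python3 -m jog '[[[47,2.5,0,0,0,0],[47,2.5,0,0,0,0],[47,2.5,0,0,0,0],[47,2.5,0,0,0,0],[47,2.5,0,0,0,0],[47,2.5,0,0,0,0],[47,2.5,0,0,0,0],[47,2.5,0,0,0,0]]]'
python3 -m jog '[[[15,1.5,0,0,0,0],[0,0,0,0,0,0],[0,0,0,0,0,0],[0,0,0,0,0,0],[0,0,0,0,0,0],[0,0,0,0,0,0],[0,0,0,0,0,0],[0,0,0,0,0,0]]]'
python3 - <<'E'
from h import *
snap('top')
for u,v in((65,290),(135,270),(207,255)): print(pix2w('top',155+u/4,165+v/4,.068).round(3))
snap('wrist'); o=manip.get_obs(); print(o['position'],o['tcp_rot'])
d=np.load('last_wrist.npz')['f']; cv2.imwrite('pics/w6.png',cv2.resize(d[100:380,90:460],None,fx=2,fy=2,interpolation=cv2.INTER_CUBIC))
E
```

```text
clock: 46.4
position: [0.5466, 0.0111, 0.3466]
tcp_rot: [-3.139, -0.001, 1.676]
ft_force: [1.3, -0.2, -0.3]
width: 0.706
finger_force: 0.0
clock: 47.2
position: [0.5269, 0.3869, 0.3462]
tcp_rot: [-3.139, 0.002, 1.677]
ft_force: [0.4, -0.2, -0.2]
width: 0.699
finger_force: 0.0
clock: 48.0
position: [0.5279, 0.3999, 0.3485]
tcp_rot: [3.141, -0.0, 1.676]
ft_force: [-0.5, 0.5, 0.5]
width: 0.7
finger_force: 0.0
[0.512 0.39  0.068]
[0.525 0.337 0.068]
[0.534 0.283 0.068]
[0.5277981  0.40016692 0.34834616] [ 3.14144806e+00 -9.30095293e-05  1.67663995e+00]
```

View pics/w6.png

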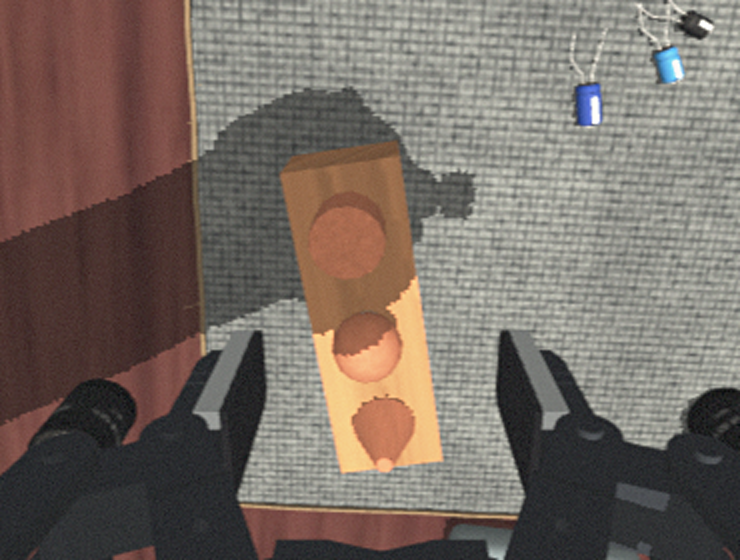

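w6: the drum (flat disc) is at crop (347,241), radius 38; ball at (367,345), cone at (384,432). The drum is clearly the flat one.

Run:
```python
from h import *
P=lambda u,v,z:pix2w('wrist',90+u/2,100+v/2,z)
for z in(.066,.07,.074): 
  c=P(347,241,z); print(z,c.round(4),'diam',np.linalg.norm(P(309,241,z)-P(385,241,z)).round(4))
a=P(281,172,.042);b=P(341,472,.042);a2=P(400,155,.042);b2=P(442,460,.042);print(a,b,a2,b2,np.degrees(np.arctan2(*(a-b)[1::-1])),np.degrees(np.arctan2(*(a2-b2)[1::-1])))
m=(a+b+a2+b2)/4; e=(a-b+a2-b2); e/=np.linalg.norm(e); print('center',m,'drum',m+.056*e)
to(*P(347,241,.07)[:2],.22,np.radians(103))
```

```text
0.066 [0.5139 0.3907 0.066 ] diam 0.0336
0.07 [0.514  0.3921 0.07  ] diam 0.0331
0.074 [0.514  0.3936 0.074 ] diam 0.0326
[0.47972487 0.41294716 0.042     ] [0.52202913 0.24611559 0.042     ] [0.53405469 0.42676815 0.042     ] [0.57680121 0.26000261 0.042     ] 104.22884666999472 104.37692064925547
center [0.52815248 0.33645838 0.042     ] drum [0.51431779 0.39072256 0.042     ]
cur-frame [ -6.5 -14.6 128.3] turn z -0.121 final-frame [ -4.7 -15.3 128.3] j6 2.0
```

```bash
python3 -m jog '[[[0,0,0,0,0,-0.144],[-5,-15.4,10,0,0,0],[0,0,25,0,0,0],[0,0,30,0,0,0],[0,0,30,0,0,0],[0,0,20,0,0,0],[0,0,10,0,0,0],[0,0,6,0,0,0]]]' 60 50
python3 -m jog '[[[0,0,0,0,0,0],[0,0,0,0,0,0],[0,0,0,0,0,0],[0,0,0,0,0,0],[0,0,0,0,0,0],[0,0,0,0,0,0],[0,0,0,0,0,0],[0,0,0,0,0,0]]]' 0 50
python3 - <<'E'
from h import *
o=manip.get_obs(); print(o['torque'],o['ft_force'],o['position']); to(.5141,.3915,.217,np.radians(104.3))
E
```

```text
clock: 48.9
position: [0.5139, 0.3916, 0.2165]
tcp_rot: [-3.141, 0.0, 1.821]
ft_force: [0.7, 0.4, -0.4]
width: 0.699
finger_force: 0.0
clock: 49.7
position: [0.5145, 0.3919, 0.2183]
tcp_rot: [3.14, -0.001, 1.821]
ft_force: [-0.3, 0.2, 5.7]
width: 0.37
finger_force: 49.9
[-0.01127148  0.01715656  0.02702224] [-0.31505356  0.1842929   5.69454023] [0.51454077 0.39194898 0.21834846]
cur-frame [-0.3 -0.5  1.3] turn z 0.0 final-frame [-0.3 -0.5  1.3] j6 1.86
```

```bash
python3 -m jog '[[[0,0,-8,0,0,0],[0,0,-12,0,0,0],[0,0,-20,0,0,0],[0,0,-30,0,0,0],[0,0,-30,0,0,0],[0,0,0,0,0,-0.12],[0,0,0,0,0,-0.15],[0,0,0,0,0,-0.15]]]'
python3 -m jog '[[[0,0,0,0,0,-0.15],[0,0,0,0,0,-0.15],[0,0,0,0,0,-0.15],[0,0,0,0,0,-0.15],[0,0,0,0,0,-0.15],[0,0,0,0,0,-0.15],[-11.5,-41,-10,0,0,0],[-11.5,-41,-10,0,0,0]]]'
python3 -m jog '[[[-11.5,-41,-10,0,0,0],[-11.5,-41,-10,0,0,0],[-11.5,-41,-10,0,0,0],[-11.5,-41,-10,0,0,0],[-11.5,-41,-10,0,0,0],[-11.5,-41,-10,0,0,0],[-11.5,-41,-10,0,0,0],[-11.5,-41,-10,0,0,0]]]'
python3 -m jog '[[[0,0,0,0,0,0],[0,0,0,0,0,0],[0,0,0,0,0,0],[0,0,0,0,0,0],[0,0,0,0,0,0],[0,0,0,0,0,0],[0,0,0,0,0,0],[0,0,0,0,0,0]]]'
python3 - <<'E'
from h import *
snap('wrist'); o=manip.get_obs(); print(o['position'],o['tcp_rot'],o['joints'][5])
print(projn('wrist',[(.6528,.0389,.066),(.6487,-.0861,.06)]))
d=np.load('last_wrist.npz')['f']; cv2.imwrite('pics/w7.png',cv2.resize(d[140:310,160:360],None,fx=3.5,fy=3.5,interpolation=cv2.INTER_CUBIC))
E
```

```text
clock: 50.5
position: [0.514, 0.3916, 0.3184]
tcp_rot: [3.141, 0.0, 2.247]
ft_force: [0.2, 0.1, -1.3]
width: 0.371
finger_force: 49.5
clock: 51.3
position: [0.5365, 0.3096, 0.3376]
tcp_rot: [-3.141, -0.001, -3.139]
ft_force: [1.0, 0.3, -0.4]
width: 0.369
finger_force: 49.7
clock: 52.1
position: [0.6287, -0.0201, 0.4185]
tcp_rot: [3.142, 0.0, 3.141]
ft_force: [0.6, -0.8, -0.5]
width: 0.373
finger_force: 49.7
clock: 52.9
position: [0.6287, -0.0182, 0.4172]
tcp_rot: [3.142, -0.0, 3.141]
ft_force: [-0.5, -0.5, 0.6]
width: 0.37
finger_force: 49.8
[ 0.62872572 -0.01827265  0.41716524] [ 3.14157236e+00 -9.03041154e-05  3.14106769e+00] -0.14581275564633686
[[331.65161251 214.50865644]
 [220.80789298 209.45867624]]
```

View pics/w7.png

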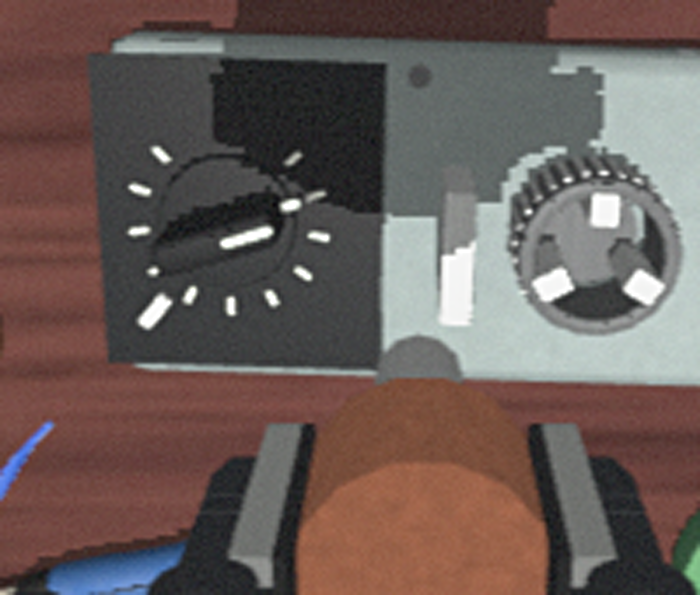

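w7: sleeve/jaws centred at crop (600,258) with jaw tops (605,210), (551,286), (643,287), fully open. Dial ticks ring around (228,235), bar line (220,245)–(270,232), pointer tip (290,205); the set tab is at (155,310), lower left. Insert the bit.

```bash
python3 - <<'E'
from h import *
P=lambda u,v,z:pix2w('wrist',160+u/3.5,140+v/3.5,z)[:2]
print('jaws',P(599.7,261,.065),'rim',P(600,254.5,.064))
tk=[(292,158),(315,195),(318,237),(303,273),(272,298),(231,306),(190,294),(153,271),(138,231),(140,189),(160,155)]
for z in(.03,.034):
    p=np.array([P(*t,z) for t in tk]); A=np.c_[2*p,np.ones(len(p))]; s=np.linalg.lstsq(A,(p**2).sum(1),rcond=None)[0]; c=s[:2]; r=np.sqrt(s[2]+c@c)
    a=np.degrees(np.arctan2(p[:,1]-c[1],p[:,0]-c[0])); print('dial c',c.round(4),'r',r.round(4),a.round(1))
    for zt in(z,z+.004,z+.008):
        print('tab',zt,[ (np.degrees(np.arctan2(*(P(u,v,zt)-c)[::-1])).round(1),np.linalg.norm(P(u,v,zt)-c).round(4)) for u,v in((155,310),(141,322),(168,299))])
    print('ptr',[ (np.degrees(np.arctan2(*(P(290,205,zt)-c)[::-1])).round(1),np.linalg.norm(P(290,205,zt)-c).round(4)) for zt in(.034,.04,.046)])
d=P(270,232,.066)-P(220,245,.066);print('line',np.degrees(np.arctan2(d[1],d[0])))
E
python3 -m jog '[[[-5,15,0,0,0,0],[-9,21,0,0,0,0],[-9.6,21,0,0,0,0],[0,0,0,0,0,0],[0,0,20,0,0,0],[0,0,30,0,0,0],[0,0,30,0,0,0],[0,0,10,0,0,0]]]'
python3 -m jog '[[[0,0,0,0,0,0],[0,0,0,0,0,0],[0,0,0,0,0,0],[0,0,0,0,0,0],[0,0,0,0,0,0],[0,0,0,0,0,0],[0,0,0,0,0,0],[0,0,0,0,0,0]]]'
python3 -c "
from h import *
to(.6523,.0386,.249,np.pi)"
```

```text
jaws [0.6532032  0.03873672] rim [0.65133384 0.03889462]
dial c [ 0.6497 -0.0866] r 0.0323 [ 133.6  106.6   79.1   52.9   26.2   -1.2  -28.9  -56.   -83.1 -110.9
 -136.9]
tab 0.03 [(np.float64(-40.0), np.float64(0.0439)), (np.float64(-41.4), np.float64(0.051)), (np.float64(-38.3), np.float64(0.0375))]
tab 0.034 [(np.float64(-40.2), np.float64(0.0421)), (np.float64(-41.6), np.float64(0.0491)), (np.float64(-38.5), np.float64(0.0357))]
tab 0.038 [(np.float64(-40.5), np.float64(0.0402)), (np.float64(-41.8), np.float64(0.0471)), (np.float64(-38.7), np.float64(0.0339))]
ptr [(np.float64(106.5), np.float64(0.0236)), (np.float64(109.6), np.float64(0.0248)), (np.float64(112.4), np.float64(0.0262))]
dial c [ 0.6485 -0.0858] r 0.0319 [ 133.6  106.6   79.1   52.9   26.2   -1.2  -28.9  -56.   -83.1 -110.9
 -136.9]
tab 0.034 [(np.float64(-40.0), np.float64(0.0434)), (np.float64(-41.4), np.float64(0.0504)), (np.float64(-38.3), np.float64(0.037))]
tab 0.038000000000000006 [(np.float64(-40.2), np.float64(0.0416)), (np.float64(-41.6), np.float64(0.0485)), (np.float64(-38.5), np.float64(0.0353))]
tab 0.042 [(np.float64(-40.5), np.float64(0.0397)), (np.float64(-41.8), np.float64(0.0466)), (np.float64(-38.7), np.float64(0.0335))]
ptr [(np.float64(104.3), np.float64(0.0226)), (np.float64(107.6), np.float64(0.0238)), (np.float64(110.6), np.float64(0.025))]
line 104.97963602379058
clock: 53.75
position: [0.6511, 0.0387, 0.3238]
tcp_rot: [3.141, -0.006, 3.141]
ft_force: [-1.0, 0.4, -1.1]
width: 0.373
finger_force: 49.9
clock: 54.55
position: [0.6524, 0.0385, 0.3272]
tcp_rot: [3.142, -0.0, 3.141]
ft_force: [-0.6, 0.0, -1.0]
width: 0.369
finger_force: 49.9
cur-frame [ 0.1  0.1 78.2] turn z -0.001 final-frame [ 0.1  0.1 78.2] j6 -0.05
```

```bash
python3 -m jog '[[[0,0,10,0,0,0],[0,0,15,0,0,0],[0,0,15,0,0,0],[0,0,12,0,0,0],[0,0,10,0,0,0],[0,0,8,0,0,0],[0,0,5,0,0,0],[0,0,2,0,0,0]]]'
python3 -m jog '[[[0,0,0.5,0,0,0],[0,0,0.5,0,0,0],[0,0,0,0,0,0],[0,0,0,0,0,0],[0,0,0,0,0,0],[0,0,0,0,0,0],[0,0,0,0,0,0],[0,0,0,0,0,0]]]'
python3 -c "
from h import *
o=manip.get_obs(); print(o['torque'],o['ft_force'],o['position'])"
```

```text
clock: 55.35
position: [0.6523, 0.0385, 0.2497]
tcp_rot: [-3.142, -0.0, 3.141]
ft_force: [-0.3, -0.4, -0.7]
width: 0.374
finger_force: 49.9
clock: 56.15
position: [0.6524, 0.0385, 0.2492]
tcp_rot: [-3.142, 0.0, 3.141]
ft_force: [-0.2, 0.5, -0.7]
width: 0.366
finger_force: 49.9
[ 0.04043687  0.03225105 -0.00479121] [-0.15317672  0.53300647 -0.74558794] [0.65238651 0.03853768 0.24924135]
```

Lower a bit more until the foot touches.

```bash
python3 -m jog '[[[0,0,0.5,0,0,0],[0,0,0.5,0,0,0],[0,0,0.5,0,0,0],[0,0,0,0,0,0],[0,0,0,0,0,0],[0,0,0,0,0,0],[0,0,0,0,0,0],[0,0,0,0,0,0]]]'
python3 -m jog '[[[0,0,0.5,0,0,0],[0,0,0.5,0,0,0],[0,0,0.3,0,0,0],[0,0,0,0,0,0],[0,0,0,0,0,0],[0,0,0,0,0,0],[0,0,0,0,0,0],[0,0,0,0,0,0]]]'
python3 -m jog '[[[0,0,0.3,0,0,0],[0,0,0.3,0,0,0],[0,0,0.3,0,0,0],[0,0,0,0,0,0],[0,0,0,0,0,0],[0,0,0,0,0,0],[0,0,0,0,0,0],[0,0,0,0,0,0]]]'
```

```text
clock: 56.95
position: [0.6524, 0.0386, 0.2477]
tcp_rot: [-3.142, 0.0, 3.141]
ft_force: [-0.4, -0.3, -0.9]
width: 0.374
finger_force: 49.9
clock: 57.75
position: [0.6524, 0.0385, 0.2464]
tcp_rot: [-3.142, 0.0, 3.141]
ft_force: [0.5, -0.6, -0.3]
width: 0.366
finger_force: 49.9
clock: 58.55
position: [0.6524, 0.0386, 0.2456]
tcp_rot: [3.142, 0.0, 3.141]
ft_force: [-0.2, -0.0, -0.6]
width: 0.373
finger_force: 49.9
```

```bash
python3 -m jog '[[[0,0,0.3,0,0,0],[0,0,0.3,0,0,0],[0,0,0.2,0,0,0],[0,0,0,0,0,0],[0,0,0,0,0,0],[0,0,0,0,0,0],[0,0,0,0,0,0],[0,0,0,0,0,0]]]'
python3 -m jog '[[[0,0,0.3,0,0,0],[0,0,0.3,0,0,0],[0,0,0.2,0,0,0],[0,0,0,0,0,0],[0,0,0,0,0,0],[0,0,0,0,0,0],[0,0,0,0,0,0],[0,0,0,0,0,0]]]'
```

```text
clock: 59.35
position: [0.6524, 0.0385, 0.2447]
tcp_rot: [3.142, 0.0, 3.141]
ft_force: [-0.2, -0.4, 0.1]
width: 0.372
finger_force: 49.9
clock: 60.15
position: [0.6524, 0.0385, 0.2439]
tcp_rot: [3.142, -0.0, 3.141]
ft_force: [-0.2, 0.2, -0.5]
width: 0.367
finger_force: 49.9
```

```bash
python3 -m jog '[[[0,0,0.3,0,0,0],[0,0,0.3,0,0,0],[0,0,0.3,0,0,0],[0,0,0,0,0,0],[0,0,0,0,0,0],[0,0,0,0,0,0],[0,0,0,0,0,0],[0,0,0,0,0,0]]]'
python3 -m jog '[[[0,0,0.3,0,0,0],[0,0,0.3,0,0,0],[0,0,0.3,0,0,0],[0,0,0,0,0,0],[0,0,0,0,0,0],[0,0,0,0,0,0],[0,0,0,0,0,0],[0,0,0,0,0,0]]]'
python3 - <<'E'
from h import *
snap('scene'); im=np.load('last_scene.npz')['f']
# bit head top visible? print orange-ish blob near chuck
P=projn('scene',[(.6524,.0385,.098),(.6524,.0385,.072),(.6524,.0385,.064)]);print(P)
u,v=P[0].astype(int)
for r in range(v-12,v+30,2): print(r,[tuple(int(c) for c in q) for q in im[r,u-2:u+3:2]])
E
```

```text
clock: 60.95
position: [0.6525, 0.0385, 0.2434]
tcp_rot: [-3.142, 0.001, 3.141]
ft_force: [-1.3, -0.3, 5.2]
width: 0.371
finger_force: 50.1
clock: 61.75
position: [0.6526, 0.0385, 0.2433]
tcp_rot: [-3.141, 0.001, 3.141]
ft_force: [-2.7, 0.4, 9.8]
width: 0.372
finger_force: 50.6
[[265.96424162 183.74259206]
 [265.9816176  190.56937353]
 [265.98688942 192.64060235]]
171 [(31, 31, 33), (38, 38, 36), (38, 34, 34)]
173 [(35, 34, 32), (38, 39, 36), (40, 34, 31)]
175 [(41, 39, 38), (32, 33, 32), (36, 30, 30)]
177 [(40, 38, 38), (34, 32, 33), (40, 41, 39)]
179 [(36, 32, 34), (38, 43, 52), (28, 35, 56)]
181 [(38, 35, 39), (38, 47, 77), (43, 62, 117)]
183 [(37, 36, 40), (41, 53, 95), (43, 74, 139)]
185 [(57, 55, 58), (58, 72, 107), (48, 75, 141)]
187 [(86, 87, 90), (82, 89, 117), (50, 78, 143)]
189 [(93, 94, 96), (80, 90, 120), (50, 79, 146)]
191 [(91, 90, 95), (84, 91, 121), (52, 79, 145)]
193 [(95, 95, 101), (94, 101, 124), (76, 91, 139)]
195 [(100, 99, 103), (112, 112, 121), (117, 118, 129)]
197 [(76, 73, 76), (95, 92, 94), (94, 94, 97)]
199 [(70, 70, 72), (71, 70, 72), (70, 69, 68)]
201 [(87, 83, 87), (86, 83, 87), (83, 80, 84)]
203 [(87, 86, 90), (85, 85, 88), (82, 82, 83)]
205 [(82, 82, 82), (87, 86, 88), (86, 83, 86)]
207 [(82, 82, 80), (84, 84, 81), (82, 82, 81)]
209 [(89, 89, 85), (88, 87, 83), (83, 81, 77)]
211 [(95, 96, 92), (90, 90, 85), (87, 85, 83)]
```

```bash
python3 -m jog '[[[0,0,-0.4,0,0,0],[0,0,-0.4,0,0,0],[0,0,0,0,0,0],[0,0,0,0,0,0],[0,0,0,0,0,0],[0,0,0,0,0,0],[0,0,0,0,0,0],[0,0,0,0,0,0]]]'
python3 -m jog '[[[0,0,0,0,0,0],[0,0,0,0,0,0],[0,0,0,0,0,0],[0,0,0,0,0,0],[0,0,0,0,0,0],[0,0,0,0,0,0],[0,0,0,0,0,0],[0,0,0,0,0,0]]]' 43
python3 -m jog '[[[0,0,-3,0,0,0],[0,0,-8,0,0,0],[0,0,-15,0,0,0],[0,0,-25,0,0,0],[0,0,-40,0,0,0],[0,0,0,0,0,0.15],[0,0,0,0,0,0.15],[0,0,0,0,0,0.15]]]'
python3 -m jog '[[[0,0,0,0,0,0.15],[0,0,0,0,0,0.15],[0,0,0,0,0,0.15],[0,0,0,0,0,0.15],[0,0,0,0,0,0.1],[0,0,0,0,0,0],[0,0,0,0,0,0],[0,0,0,0,0,0]]]' 72
python3 - <<'E'
from h import *
print(w:=None)
P=lambda u,v,z:pix2w('wrist',160+u/3.5,140+v/3.5,z)[:2]  # still w7 picture
print('slab top corners',[P(u,v,.071).round(4) for u,v in((443,250),(475,250),(440,325),(470,325))],'chuck .6528 .0389')
snap('wrist'); im=np.load('last_wrist.npz')['f']; o=manip.get_obs(); print(o['position'],o['tcp_rot'],o['joints'][5])
b,g,r=[im[...,i].astype(int) for i in range(3)]
m=((r>1.5*g)&(g>1.1*b)&(r>60)).astype(np.uint8); n,l,s,c=cv2.connectedComponentsWithStats(m)
for i in range(1,n):
    if s[i,4]>200: print(s[i],c[i].round(1))
print(projn('wrist',[(.6528,.0389,.098),(.6528,.0389,.072)]))
E
```

```text
clock: 62.6
position: [0.6525, 0.0385, 0.2434]
tcp_rot: [-3.142, 0.001, 3.141]
ft_force: [-1.7, -0.7, 6.9]
width: 0.371
finger_force: 50.6
clock: 63.4
position: [0.6524, 0.0385, 0.2429]
tcp_rot: [-3.142, 0.0, 3.141]
ft_force: [-0.6, 0.2, 0.7]
width: 0.504
finger_force: 0.0
clock: 64.2
position: [0.6525, 0.0385, 0.3354]
tcp_rot: [3.141, 0.002, 2.685]
ft_force: [-0.6, -0.5, -0.2]
width: 0.503
finger_force: 0.0
clock: 65.0
position: [0.6524, 0.0385, 0.3342]
tcp_rot: [3.141, 0.0, 1.992]
ft_force: [0.8, -0.9, -0.4]
width: 0.845
finger_force: 0.0
None
slab top corners [array([ 0.6476, -0.0117]), array([ 0.6476, -0.0017]), array([ 0.6729, -0.0125]), array([ 0.6729, -0.0029])] chuck .6528 .0389
[0.65238283 0.03856439 0.33413238] [3.14138584e+00 9.63145821e-05 1.99195311e+00] 1.0958221287428178
[  0   0  34  23 310] [15.6  8.8]
[  43    0   59   54 1154] [75.7 24.5]
[146   0  39  48 479] [164.6  18.9]
[ 164    0   92  126 3344] [208.6  52.8]
[143  40  36  45 311] [156.6  62.1]
[461 101  43  35 312] [480.7 122.1]
[   8  150   63  111 1643] [ 36.3 201.4]
[440 155  33  38 287] [454.3 173.1]
[520 161  35  47 334] [537.4 182.7]
[  95  187   92  144 3761] [137.6 254.8]
[370 198  60  92 801] [401.3 244.2]
[470 201  62  79 781] [499.5 236.8]
[ 257  202   45   51 1774] [278.7 227.4]
[268 322  35  36 267] [287.2 338.2]
[235 348  49  27 343] [264.4 361.4]
[[281.28126905 231.21431556]
 [281.15633779 219.52287623]]
```

Bit stands upright in the chuck. Now grip the sleeve.

```bash
python3 -m jog '[[[0,0,15,0,0,0],[0,0,25,0,0,0],[0,0,25,0,0,0],[0,0,20,0,0,0],[0,0,15,0,0,0],[0,0,12,0,0,0],[0,0,8,0,0,0],[0,0,5,0,0,0]]]' 72 60
python3 -m jog '[[[0,0,0,0,0,0],[0,0,0,0,0,0],[0,0,0,0,0,0],[0,0,0,0,0,0],[0,0,0,0,0,0],[0,0,0,0,0,0],[0,0,0,0,0,0],[0,0,0,0,0,0]]]' 0 60
python3 -c "
from h import *
o=manip.get_obs(); print(o['torque'],o['ft_force'],o['position'])"
```

```text
clock: 65.85
position: [0.6525, 0.0385, 0.2086]
tcp_rot: [3.142, 0.0, 1.991]
ft_force: [-0.0, 0.1, -0.4]
width: 0.846
finger_force: 0.0
clock: 66.65
position: [0.6528, 0.0387, 0.2096]
tcp_rot: [3.14, 0.0, 1.991]
ft_force: [0.6, 2.0, 4.7]
width: 0.604
finger_force: 65.7
[ 0.53427239 -0.35170631 -0.0181008 ] [0.63812449 2.00510521 4.67760315] [0.65280752 0.03871133 0.20960889]
```

```bash
python3 -m jog '[[[0,0,0,0,0,0.1],[0,0,0,0,0,0.12],[0,0,0,0,0,0.14],[0,0,0,0,0,0.14],[0,0,0,0,0,0.14],[0,0,0,0,0,0.14],[0,0,0,0,0,0.12],[0,0,0,0,0,0]]]'
python3 -c "
from h import *
o=manip.get_obs(); print(o['torque'],o['ft_force'],o['tcp_rot'])"
python3 -m jog '[[[0,0,0,0,0,0],[0,0,0,0,0,0],[0,0,0,0,0,0],[0,0,0,0,0,0],[0,0,0,0,0,0],[0,0,0,0,0,0],[0,0,0,0,0,-0.1],[0,0,0,0,0,-0.12]]]' 70
python3 -m jog '[[[0,0,0,0,0,-0.14],[0,0,0,0,0,-0.14],[0,0,0,0,0,-0.14],[0,0,0,0,0,-0.14],[0,0,0,0,0,-0.12],[0,0,0,0,0,0],[0,0,0,0,0,0],[0,0,0,0,0,0]]]'
python3 -m jog '[[[0,0,0,0,0,0],[0,0,0,0,0,0],[0,0,0,0,0,0],[0,0,0,0,0,0],[0,0,0,0,0,0],[0,0,0,0,0,0],[0,0,0,0,0,0],[0,0,0,0,0,0]]]' 0 60
python3 -m jog '[[[0,0,0,0,0,0.1],[0,0,0,0,0,0.12],[0,0,0,0,0,0.14],[0,0,0,0,0,0.14],[0,0,0,0,0,0.1],[0,0,0,0,0,0],[0,0,0,0,0,0],[0,0,0,0,0,0]]]'
python3 -c "
from h import *
o=manip.get_obs(); print(o['torque'],o['ft_force'],o['tcp_rot'])"
```

```text
clock: 67.45
position: [0.6526, 0.0388, 0.2096]
tcp_rot: [3.141, -0.001, 1.089]
ft_force: [0.1, 3.2, 5.5]
width: 0.607
finger_force: 66.0
[ 0.44139979 -0.13781794 -0.14127124] [0.09887088 3.21398228 5.4583118 ] [ 3.14089817e+00 -5.91896066e-04  1.08904093e+00]
clock: 68.25
position: [0.6524, 0.0385, 0.2089]
tcp_rot: [-3.142, 0.0, 1.315]
ft_force: [0.7, 0.1, -0.6]
width: 0.817
finger_force: 0.0
clock: 69.05
position: [0.6524, 0.0385, 0.2089]
tcp_rot: [3.142, 0.0, 1.989]
ft_force: [-0.1, -0.3, -0.2]
width: 0.819
finger_force: 0.0
clock: 69.85
position: [0.6528, 0.0387, 0.2096]
tcp_rot: [3.14, 0.0, 1.991]
ft_force: [-0.0, 1.5, 5.8]
width: 0.617
finger_force: 63.0
clock: 70.65
position: [0.6527, 0.0387, 0.2096]
tcp_rot: [3.14, -0.001, 1.391]
ft_force: [-0.7, 2.0, 6.4]
width: 0.619
finger_force: 63.1
[ 0.28617689 -0.09763902 -0.12053345] [-0.6543683   2.03705512  6.39945043] [ 3.14046814e+00 -5.19341203e-04  1.39075421e+00]
```

```bash
t(){ python3 -c "
from h import *
o=manip.get_obs(); print(o['torque'].round(3),o['ft_force'].round(1),o['tcp_rot'][2])"; }
python3 -m jog '[[[0,0,0,0,0,0.05],[0,0,0,0,0,0.05],[0,0,0,0,0,0],[0,0,0,0,0,0],[0,0,0,0,0,0],[0,0,0,0,0,0],[0,0,0,0,0,0],[0,0,0,0,0,0]]]' >/dev/null; t
python3 -m jog '[[[0,0,0,0,0,0.05],[0,0,0,0,0,0],[0,0,0,0,0,0],[0,0,0,0,0,0],[0,0,0,0,0,0],[0,0,0,0,0,0],[0,0,0,0,0,0],[0,0,0,0,0,0]]]' >/dev/null; t
python3 -m jog '[[[0,0,0,0,0,0.05],[0,0,0,0,0,0],[0,0,0,0,0,0],[0,0,0,0,0,0],[0,0,0,0,0,0],[0,0,0,0,0,0],[0,0,0,0,0,0],[0,0,0,0,0,0]]]' >/dev/null; t
```

```text
[ 0.284 -0.095 -0.025] [-2.   0.8  6. ] 1.2908454889829852
[ 0.27  -0.1   -0.036] [-0.5  0.9  6. ] 1.240983662882559
[ 0.288 -0.07  -0.01 ] [-0.3  2.1  6.3] 1.1911077098702427
```

```bash
t(){ python3 -c "
from h import *
o=manip.get_obs(); print(o['torque'].round(3),o['ft_force'].round(1),o['tcp_rot'][2],o['effort'][5],o['finger_force'])"; }
python3 -m jog '[[[0,0,0,0,0,0.05],[0,0,0,0,0,0],[0,0,0,0,0,0],[0,0,0,0,0,0],[0,0,0,0,0,0],[0,0,0,0,0,0],[0,0,0,0,0,0],[0,0,0,0,0,0]]]' >/dev/null; t
python3 -m jog '[[[0,0,0,0,0,0.05],[0,0,0,0,0,0],[0,0,0,0,0,0],[0,0,0,0,0,0],[0,0,0,0,0,0],[0,0,0,0,0,0],[0,0,0,0,0,0],[0,0,0,0,0,0]]]' >/dev/null; t
python3 -m jog '[[[0,0,0,0,0,0.05],[0,0,0,0,0,0],[0,0,0,0,0,0],[0,0,0,0,0,0],[0,0,0,0,0,0],[0,0,0,0,0,0],[0,0,0,0,0,0],[0,0,0,0,0,0]]]' >/dev/null; t
python3 -m jog '[[[0,0,0,0,0,0.05],[0,0,0,0,0,0],[0,0,0,0,0,0],[0,0,0,0,0,0],[0,0,0,0,0,0],[0,0,0,0,0,0],[0,0,0,0,0,0],[0,0,0,0,0,0]]]' >/dev/null; t
```

```text
[ 0.19  -0.043  0.01 ] [-1.3  2.5  6.6] 1.1411803877215916 0.024570663808844984 63.08866560459137
[ 0.19  -0.056  0.085] [-1.9  2.   6.1] 1.0913272084476224 0.06186634534969926 63.08684706687927
[ 0.259 -0.035  0.131] [-0.9  2.2  7.3] 1.0414235335552025 0.09990094928070903 63.08418095111847
[ 0.176 -0.011  0.161] [-1.9  1.8  6.9] 0.9915817452360745 0.13849292881786823 63.081365525722504
```

```bash
t(){ python3 -c "
from h import *
o=manip.get_obs(); print(o['torque'].round(3),o['ft_force'].round(1),o['tcp_rot'][2],o['effort'][5],o['finger_force'])"; }
python3 -m jog '[[[0,0,0,0,0,0.05],[0,0,0,0,0,0],[0,0,0,0,0,0],[0,0,0,0,0,0],[0,0,0,0,0,0],[0,0,0,0,0,0],[0,0,0,0,0,0],[0,0,0,0,0,0]]]' >/dev/null; t
python3 -m jog '[[[0,0,0,0,0,0.05],[0,0,0,0,0,0],[0,0,0,0,0,0],[0,0,0,0,0,0],[0,0,0,0,0,0],[0,0,0,0,0,0],[0,0,0,0,0,0],[0,0,0,0,0,0]]]' >/dev/null; t
python3 -m jog '[[[0,0,0,0,0,0.05],[0,0,0,0,0,0],[0,0,0,0,0,0],[0,0,0,0,0,0],[0,0,0,0,0,0],[0,0,0,0,0,0],[0,0,0,0,0,0],[0,0,0,0,0,0]]]' >/dev/null; t
```

```text
[ 0.155 -0.022  0.184] [-1.8  2.   6.5] 0.9416699279276637 0.1775515777990222 63.07832032442093
[ 0.167 -0.001  0.23 ] [-1.8  2.2  6.4] 0.8918404033328042 0.2171686151996255 63.07413965463638
[ 0.185 -0.026  0.294] [-0.6  1.9  5.5] 0.8419589178469209 0.2570284903049469 63.07177037000656
```

Torque is rising steadily to 0.26 N m, well over friction, so the jaws are clamped. Release and go up to the dial.

```bash
python3 -m jog '[[[0,0,0,0,0,0],[0,0,0,0,0,0],[0,0,0,0,0,0],[0,0,0,0,0,0],[0,0,0,0,0,0],[0,0,0,0,0,0],[0,0,0,0,0,0],[0,0,0,0,0,0]]]' 70
python3 -m jog '[[[0,0,-10,0,0,0],[0,0,-25,0,0,0],[0,0,-35,0,0,0],[0,0,-35,0,0,0],[0,0,-35,0,0,0],[0,0,-20,0,0,0],[0,0,0,0,0,0],[0,0,0,0,0,0]]]' 40
python3 - <<'E'
from h import *
o=manip.get_obs(); print(o['position'],o['tcp_rot'],o['joints'][5])
snap('wrist'); im=np.load('last_wrist.npz')['f']
b,g,r=[im[...,i].astype(int) for i in range(3)]
m=((r>1.5*g)&(g>1.1*b)&(r>60)).astype(np.uint8); n,l,s,c=cv2.connectedComponentsWithStats(m)
for i in range(1,n):
    if s[i,4]>600: print(s[i],c[i].round(1))
print(projn('wrist',[(.6528,.0389,.098),(.6528,.0389,.072)]))
to(.6487,-.0862,.33,np.radians(15)); to(.6487,-.0862,.33,np.radians(195))
E
```

```text
clock: 79.45
position: [0.6524, 0.0385, 0.2089]
tcp_rot: [3.142, 0.0, 0.841]
ft_force: [-1.0, -0.4, 0.3]
width: 0.824
finger_force: 0.0
clock: 80.25
position: [0.6523, 0.0386, 0.3694]
tcp_rot: [3.141, -0.001, 0.841]
ft_force: [0.0, -0.1, -0.4]
width: 0.469
finger_force: 0.0
[0.65231181 0.03855815 0.36940847] [ 3.14078653e+00 -6.82732592e-04  8.40784007e-01] 2.2469722146494404
[313   0  45  43 707] [331.9  21.6]
[ 407    0   68   52 1257] [441.3  22.7]
[ 329   52   95  115 2308] [381.2 103.1]
[  0  62  22  40 700] [ 9.1 83.4]
[ 105  138   98   88 1836] [148.1 185.7]
[ 369  180   69  114 1154] [402.  234.4]
[ 261  191   39   43 1312] [279.9 212.4]
[  34  214   99   73 1052] [ 81.5 243.8]
[   0  221   99  107 1829] [ 47.2 277.6]
[ 240  266   91   94 2250] [280.  315.8]
[ 435  301  109   74 1667] [475.7 333.4]
[[279.69015976 215.61322613]
 [279.69235309 206.729538  ]]
cur-frame [-95.1  80.8  38.2] turn z 0.579 final-frame [-35.4 119.6  38.2] j6 2.25
cur-frame [-95.1  80.8  38.2] turn z -2.563 final-frame [  35.4 -119.6   38.2] j6 2.25
```

```bash
python3 -m jog '[[[-24,20.2,0,0,0,-0.0],[-24,20.2,0,0,0,0],[-24,20.2,0,0,0,0],[-23,20.2,0,0,0,0],[0,0,0,0,0,-0.15],[0,0,0,0,0,-0.15],[0,0,0,0,0,-0.15],[0,0,0,0,0,-0.15]]]' 40
python3 -m jog '[[[0,0,0,0,0,-0.15],[0,0,0,0,0,-0.15],[0,0,0,0,0,-0.15],[0,0,0,0,0,-0.15],[0,0,0,0,0,-0.15],[0,0,0,0,0,-0.15],[0,0,0,0,0,-0.15],[0,0,0,0,0,-0.15]]]'
python3 -m jog '[[[0,0,0,0,0,-0.15],[0,0,0,0,0,-0.15],[0,0,0,0,0,-0.15],[0,0,0,0,0,-0.15],[0,0,0,0,0,-0.15],[0,0,0,0,0,-0.15],[0,0,0,0,0,-0.15],[0,0,0,0,0,-0.15]]]'
python3 -m jog '[[[0,0,0,0,0,-0.15],[0,0,0,0,0,-0.15],[0,0,0,0,0,-0.15],[0,0,0,0,0,-0.15],[0,0,0,0,0,-0.15],[0,0,0,0,0,-0.15],[0,0,0,0,0,-0.15],[0,0,0,0,0,-0.084]]]'
python3 -m jog '[[[0,0,15,0,0,0],[0,0,25,0,0,0],[0,0,20,0,0,0],[0,0,0,0,0,0],[0,0,0,0,0,0],[0,0,0,0,0,0],[0,0,0,0,0,0],[0,0,0,0,0,0]]]'
python3 - <<'E'
from h import *
o=manip.get_obs(); print(o['position'],o['tcp_rot'],o['joints'][5])
snap('wrist'); d=np.load('last_wrist.npz')['f']; cv2.imwrite('pics/w8.png',cv2.resize(d[130:300,180:380],None,fx=3.5,fy=3.5,interpolation=cv2.INTER_CUBIC))
for z in(.03,.04,.05,.06,.07): print(z,((projn('wrist',[(.6487,-.0862,z)])-[180,130])*3.5).round(0))
E
```

```text
clock: 81.1
position: [0.6486, -0.0862, 0.3667]
tcp_rot: [-3.138, -0.0, 1.447]
ft_force: [-0.4, -0.6, -0.7]
width: 0.469
finger_force: 0.0
clock: 81.9
position: [0.6487, -0.086, 0.3667]
tcp_rot: [-3.141, -0.004, 2.647]
ft_force: [-0.6, 0.4, 0.0]
width: 0.469
finger_force: 0.0
clock: 82.7
position: [0.6486, -0.086, 0.3667]
tcp_rot: [3.139, -0.002, -2.436]
ft_force: [0.5, -0.0, 0.5]
width: 0.471
finger_force: 0.0
clock: 83.5
position: [0.6486, -0.086, 0.3667]
tcp_rot: [3.138, 0.002, -1.304]
ft_force: [-0.1, 0.4, 0.1]
width: 0.471
finger_force: 0.0
clock: 84.3
position: [0.6496, -0.0862, 0.31]
tcp_rot: [-3.14, -0.001, -1.308]
ft_force: [-0.6, 0.3, -0.7]
width: 0.463
finger_force: 0.0
[ 0.64956404 -0.08622871  0.30995541] [-3.14009465e+00 -8.42383326e-04 -1.30839775e+00] -2.077729601297296
0.03 [[354. 297.]]
0.04 [[354. 310.]]
0.05 [[354. 324.]]
0.06 [[354. 339.]]
0.07 [[354. 355.]]
```

View pics/w8.png

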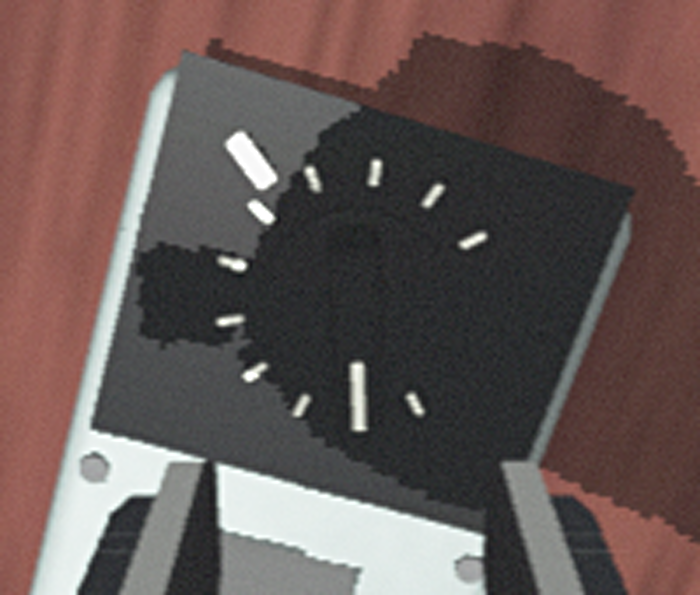

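w8: tab at crop (250,160), next to tick (260,212); pointer line (358,362)–(358,430), parallel to the tool axis; bar in the centre, fingers either side.

Run:
```python
from h import *
P=lambda u,v,z:pix2w('wrist',180+u/3.5,130+v/3.5,z)[:2]
tk=[(260,212),(313,180),(376,172),(432,195),(472,240),(231,263),(231,321),(256,372),(301,406),(415,403)]
for z in(.03,.033,.036):
    p=np.array([P(*t,z) for t in tk]); s=np.linalg.lstsq(np.c_[2*p,np.ones(len(p))],(p**2).sum(1),rcond=None)[0]; c=s[:2]
    print(z,'c',c.round(4),'r',np.sqrt(s[2]+c@c).round(4),np.degrees(np.arctan2(p[:,1]-c[1],p[:,0]-c[0])).round(1))
    print(' tab',[(np.degrees(np.arctan2(*(P(u,v,zt)-c)[::-1])).round(1),np.linalg.norm(P(u,v,zt)-c).round(4)) for zt in(z,z+.006) for u,v in((250,160),(231,137),(270,183))])
d=P(358,430,.06)-P(358,362,.06);print('line ang',np.degrees(np.arctan2(d[1],d[0])))
for z in(.045,.05,.055,.06,.065): print(z,[np.linalg.norm(P(358,v,z)-c).round(4) for v in(362,430)])
to(.6487,-.0862,.225,np.radians(285))
```

```text
0.03 c [ 0.648  -0.0857] r 0.0321 [ -28.5  -55.9  -83.3 -109.6 -136.7   -1.8   25.5   52.6   79.   133.4]
 tab [(np.float64(-39.0), np.float64(0.0432)), (np.float64(-38.6), np.float64(0.0502)), (np.float64(-39.7), np.float64(0.0359)), (np.float64(-40.5), np.float64(0.0438)), (np.float64(-40.0), np.float64(0.0506)), (np.float64(-41.5), np.float64(0.0367))]
0.033 c [ 0.6483 -0.0867] r 0.0317 [ -28.5  -55.9  -83.3 -109.6 -136.7   -1.8   25.5   52.6   79.   133.4]
 tab [(np.float64(-39.0), np.float64(0.0427)), (np.float64(-38.6), np.float64(0.0496)), (np.float64(-39.7), np.float64(0.0355)), (np.float64(-40.5), np.float64(0.0433)), (np.float64(-40.0), np.float64(0.05)), (np.float64(-41.5), np.float64(0.0363))]
0.036 c [ 0.6486 -0.0876] r 0.0314 [ -28.5  -55.9  -83.3 -109.6 -136.7   -1.8   25.5   52.6   79.   133.4]
 tab [(np.float64(-39.0), np.float64(0.0421)), (np.float64(-38.6), np.float64(0.049)), (np.float64(-39.7), np.float64(0.0351)), (np.float64(-40.5), np.float64(0.0427)), (np.float64(-40.0), np.float64(0.0494)), (np.float64(-41.5), np.float64(0.0359))]
line ang 105.15716756742594
0.045 [np.float64(0.0129), np.float64(0.0307)]
0.05 [np.float64(0.0109), np.float64(0.0283)]
0.055 [np.float64(0.0089), np.float64(0.0259)]
0.06 [np.float64(0.0069), np.float64(0.0236)]
0.065 [np.float64(0.0049), np.float64(0.0212)]
cur-frame [-0.2  0.7 84.8] turn z 0.001 final-frame [-0.2  0.7 84.8] j6 -2.08
```

```bash
python3 -m jog '[[[0,1,15,0,0,0],[0,0,20,0,0,0],[0,0,20,0,0,0],[0,0,15,0,0,0],[0,0,10,0,0,0],[0,0,7,0,0,0],[0,0,4,0,0,0],[0,0,0,0,0,0]]]' 40 40
python3 -m jog '[[[0,0,0,0,0,0],[0,0,0,0,0,0],[0,0,0,0,0,0],[0,0,0,0,0,0],[0,0,0,0,0,0],[0,0,0,0,0,0],[0,0,0,0,0,0],[0,0,0,0,0,0]]]' 0 40
python3 -c "
from h import *
o=manip.get_obs(); print(o['torque'],o['ft_force'],o['position'])"
```

```text
clock: 85.15
position: [0.6483, -0.0864, 0.2178]
tcp_rot: [3.141, 0.0, -1.308]
ft_force: [0.5, 0.1, 1.3]
width: 0.466
finger_force: 0.0
clock: 85.95
position: [0.6487, -0.0865, 0.2188]
tcp_rot: [-3.14, -0.001, -1.308]
ft_force: [0.4, -0.3, 4.8]
width: 0.131
finger_force: 42.2
[0.02006328 0.04562084 0.04906101] [ 0.36610978 -0.3069532   4.83081522] [ 0.64870606 -0.0864703   0.21876073]
```

Bar gripped (≈12 mm). Turn 2.52 rad clockwise.

```bash
python3 -m jog '[[[0,0,0,0,0,0.1],[0,0,0,0,0,0.12],[0,0,0,0,0,0.12],[0,0,0,0,0,0.12],[0,0,0,0,0,0.12],[0,0,0,0,0,0.12],[0,0,0,0,0,0.12],[0,0,0,0,0,0.12]]]'
python3 -m jog '[[[0,0,0,0,0,0.12],[0,0,0,0,0,0.12],[0,0,0,0,0,0.12],[0,0,0,0,0,0.12],[0,0,0,0,0,0.12],[0,0,0,0,0,0.12],[0,0,0,0,0,0.12],[0,0,0,0,0,0.12]]]'
python3 -m jog '[[[0,0,0,0,0,0.12],[0,0,0,0,0,0.12],[0,0,0,0,0,0.12],[0,0,0,0,0,0.12],[0,0,0,0,0,0.14],[0,0,0,0,0,0],[0,0,0,0,0,0],[0,0,0,0,0,0]]]'
python3 -c "
from h import *
o=manip.get_obs(); print(o['torque'],o['tcp_rot'][2]*57.2958)"
python3 -m jog '[[[0,0,0,0,0,0],[0,0,0,0,0,0],[0,0,0,0,0,0],[0,0,0,0,0,0],[0,0,0,0,0,0],[0,0,0,0,0,0],[0,0,0,0,0,0],[0,0,0,0,0,0]]]' 40
python3 -m jog '[[[0,0,-15,0,0,0],[0,0,-20,0,0,0],[0,0,-25,0,0,0],[0,0,-30,0,0,0],[0,0,0,0,0,0],[0,0,0,0,0,0],[0,0,0,0,0,0],[0,0,0,0,0,0]]]'
python3 - <<'E'
from h import *
o=manip.get_obs(); print(o['position'],o['tcp_rot'])
snap('wrist'); im=np.load('last_wrist.npz')['f']; g=cv2.cvtColor(im,cv2.COLOR_BGR2GRAY)
m=(g>150).astype(np.uint8)
n,l,s,c=cv2.connectedComponentsWithStats(m)
q=projn('wrist',[(.6487,-.0864,.05)])[0]; print(q)
cc=np.array([.6484,-.0865])
for i in range(1,n):
    if 8<s[i,4]<900 and abs(c[i]-q).max()<75:
        for z in(.033,.065):
            w=pix2w('wrist',*c[i],z)[:2]-cc; print(s[i],z,np.linalg.norm(w).round(4),np.degrees(np.arctan2(w[1],w[0])).round(1),end=' | ')
        print()
E
```

```text
clock: 86.75
position: [0.6482, -0.0864, 0.2187]
tcp_rot: [-3.141, 0.0, -2.253]
ft_force: [-1.7, -0.1, 7.8]
width: 0.128
finger_force: 42.6
clock: 87.55
position: [0.648, -0.0859, 0.2187]
tcp_rot: [3.141, -0.0, 3.07]
ft_force: [-1.9, 2.0, 7.1]
width: 0.129
finger_force: 42.7
clock: 88.35
position: [0.6481, -0.0856, 0.2187]
tcp_rot: [3.14, -0.001, 2.455]
ft_force: [-1.7, 3.4, 8.2]
width: 0.132
finger_force: 42.6
[ 0.67293105  0.49816931 -0.04953374] 140.68243557725447
clock: 89.15
position: [0.6483, -0.0864, 0.2179]
tcp_rot: [-3.142, 0.0, 2.455]
ft_force: [0.6, -0.2, -1.4]
width: 0.47
finger_force: 0.0
clock: 89.95
position: [0.6477, -0.0863, 0.3068]
tcp_rot: [-3.141, -0.002, 2.455]
ft_force: [0.2, 0.0, 0.3]
width: 0.467
finger_force: 0.0
[ 0.6477378  -0.08628104  0.30675496] [-3.14062062e+00 -2.07485615e-03  2.45475378e+00]
[281.79400988 223.87873251]
[286 177   3   7  15] 0.033 0.0326 133.1 | [286 177   3   7  15] 0.065 0.039 135.3 | 
[301 184   6   6  15] 0.033 0.0322 106.5 | [301 184   6   6  15] 0.065 0.0373 115.9 | 
[312 197   7   5  17] 0.033 0.0322 80.0 | [312 197   7   5  17]
[... 186 characters left out ...]
 73.8 | 
[244 227   7   3  13] 0.033 0.0315 -110.8 | [244 227   7   3  13] 0.065 0.0261 -133.8 | 
[311 229   8   5  22] 0.033 0.0317 26.1 | [311 229   8   5  22] 0.065 0.025 49.1 | 
[280 235   4  20  60] 0.033 0.0256 -38.2 | [280 235   4  20  60] 0.065 0.0115 -37.6 | 
[254 239   6   5  14] 0.033 0.031 -83.2 | [254 239   6   5  14] 0.065 0.0207 -104.5 | 
[301 241   6   6  24] 0.033 0.0313 -1.1 | [301 241   6   6  24] 0.065 0.0198 18.3 | 
[270 247   3   5  11] 0.033 0.0313 -56.0 | [270 247   3   5  11] 0.065 0.0172 -66.7 | 
[278 256   7  15  94] 0.033 0.0438 -39.8 | [278 256   7  15  94] 0.065 0.0272 -40.2 | 
[289 265  30  19  67] 0.033 0.0585 -18.9 | [289 265  30  19  67] 0.065 0.0409 -13.8 |
```

```bash
python3 -m jog '[[[0,0,-40,0,0,0],[0,0,-40,0,0,0],[0,0,0,0,0,0],[0,0,0,0,0,0],[0,0,0,0,0,0],[0,0,0,0,0,0],[0,0,0,0,0,0],[0,0,0,0,0,0]]]'
python3 - <<'E'
from h import *
ctr=np.array([.489,-.353]);ex=np.array([.9943,.1063]);ey=np.array([-.1063,.9943])
for cam in('scene','top'):
    snap(cam); im=np.load('last_%s.npz'%cam)['f']; b,g,r=[im[...,i].astype(int) for i in range(3)]
    for n,m,z in(('red',(r>1.9*g)&(r>1.9*b)&(r>60),.015),('blue',(b>1.5*g)&(b>1.6*r)&(b>80),.011),('white',(np.minimum(np.minimum(r,g),b)>225),.015),('black',(im.max(2)<45),.03)):
        T=np.array([[(q-ctr)@ex,(q-ctr)@ey] for q in (pix2w(cam,x,y,z)[:2] for y,x in np.argwhere(m))])
        k=(abs(T[:,0])<.14)&(abs(T[:,1])<.14); T=T[k]
        print(cam,n,k.sum(), T.min(0).round(3),T.max(0).round(3),np.median(T,0).round(3)) if k.sum() else print(cam,n,0)
    m=((r>1.45*g)&(g>1.2*b)&(r>100)&(r<255)).astype(np.uint8)
    for nm,p in(('drum',(.6528,.0389,.085)),('ball',(.528,.337,.06)),('cone',(.542,.282,.06))):
        u,v=projn(cam,[p])[0].astype(int); print(nm,(u,v),im[v,u][::-1])
E
```

```text
clock: 90.8
position: [0.6481, -0.0864, 0.387]
tcp_rot: [-3.141, -0.001, 2.455]
ft_force: [0.7, 0.6, -0.2]
width: 0.465
finger_force: 0.0
scene red 170 [-0.139 -0.09 ] [0.138 0.14 ] [ 0.007 -0.003]
scene blue 12 [-0.067 -0.065] [-0.057 -0.04 ] [-0.062 -0.051]
scene white 306 [ 0.049 -0.087] [0.105 0.089] [0.069 0.024]
scene black 17 [ 0.073 -0.024] [0.081 0.023] [0.076 0.002]
drum (np.int64(265), np.int64(187)) [230 123  74]
ball (np.int64(227), np.int64(268)) [242 138  80]
cone (np.int64(238), np.int64(254)) [204 106  64]
top red 228 [-0.059 -0.079] [0.025 0.069] [ 0.01  -0.004]
top blue 55 [-0.091 -0.098] [-0.058 -0.031] [-0.085 -0.055]
top white 669 [-0.076 -0.088] [0.107 0.092] [ 0.072 -0.   ]
top black 0
drum (np.int64(284), np.int64(186)) [170 179 152]
ball (np.int64(189), np.int64(232)) [234 143 104]
cone (np.int64(207), np.int64(227)) [164  98  74]
```

```bash
python3 -c "
from plant import manip
print(manip.finish_job())"
```

```text
the job is handed in; nothing more can be done
None
```

The job is handed in at about 91 s of the 210 s, but `finish_job()` returned no verdict. By my own readings the nut was turned about 4.1 rad, the cover and three tools are in the tray, the pointer is within about 2° of the tab, and the bit looks seated; the grip of all three jaws I only inferred from the torque rise on the sleeve.

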